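# Seal a reagent cartridge and show its window to the inspection camera

## Task

Press the loose cap of the tall reagent cartridge fully home while the cartridge still stands in its carrier, then lift the cartridge out and hold it in the air in front of the inspection camera: the middle of its window on the lens's axis, 90 mm from the lens front, the window facing the lens squarely and the cartridge cap side up, so leaning back to match the camera's downward look. Finish while holding it there, still, in the gripper; do not touch the camera and leave everything else where it stands.

Things in the scene. Friction and masses are not known exactly. Their poses are not given: they have to be found in the camera images.
- cartridge: Tall white cartridge, 90 (x) x 32 (y) x 68 mm without cap, 110-240 g. Origin: centre of underside; z up; +x towards the window end. Grey round cap on top, 28 mm from the middle towards -x. Stands in either bay of the carrier, sunk 22 mm (play 1.5 mm a side), 46 mm showing; grip from above across the 32 mm width, about 50 mm above its underside, and draw straight up.
- cap (a joint): How far the tall cartridge's cap has been pressed down, m: 0 is standing 6 mm proud, 0.006 is fully home against a hard stop. Starts at 0 to 0.0015. It is stiff and stays where it is left: it moves only under more than about 5 N; a straight push of 10 to 15 N brings it home.
- cap_top (a point): Centre of the top face of the tall cartridge's cap (26 mm across, 14 mm tall); when home it is 82 mm above the cartridge's underside, 28 mm from the middle towards -x.
- window (a point): Middle of the window (clear, black frame 26 x 42 mm) on the tall cartridge's narrow +x end face: 45 mm ahead of and 40 mm above its origin. Axes as the cartridge's.
- carrier: Fixed grey carrier block 130 x 180 x 28 mm with two open bays side by side, 50 mm to either side (y) of its middle, floors 6 mm above the table. Origin: centre of its underside. The cartridges in it have the same yaw as the carrier.
- low_cartridge: Bystander in the other bay: a cartridge 90 x 32 mm but only 42 mm tall, with a flat oblong grey cover (6 mm) instead of a round cap. Origin: centre of its underside. Leave it.
- camera: Inspection camera fixed to the table: foot 110 x 120 x 14 mm, post 20 mm thick, 352 mm high, square head 46 mm across, its middle 42 mm ahead (-x) of the post and 245 to 305 mm up (varies), with a black lens looking to -x and 25 deg (0.436 rad) below level. Origin: on the table, 75 mm ahead (-x) of the post, about under the lens front. Never touch it.
- lens (a point): Centre of the front of the camera's lens (41 mm across), 51 mm ahead of the middle of the head along the lens axis. Axes: -x is the way the lens looks (25 degrees below level), y is level, z is the picture's up. Stays put during the job.
- focus (a point): The point in the air on the lens axis 90 mm in front of the lens, where the middle of the window must be. Axes as lens: the cartridge must finish with its x, y and z axes along this point's x, y and z (window end nose up by 25 degrees, facing the lens).
- bottle: Bystander: closed round white bottle, 56 mm across, 120 mm tall. Origin: centre of its underside. Leave it.
- beaker: Bystander: open glass beaker, 68 mm across, 85 mm tall. Origin: centre of its underside. Leave it.
- tip_box: Bystander: box of pipette tips 115 x 80 x 57 mm. Origin: centre of its underside. Leave it.
Not all that is in view belongs to the job. Leave any purple or yellow look-alike of the cartridge alone.

How it is judged:
By the outcome, as a careful person would: the job done as asked, in the order asked, and still so for the second after the job is handed in, while the arm keeps its last pose, push and grip.
It also fails if it takes over 42 s, if anything falls off the work surface, if the arm or the gripper's body presses on something with over 40 N, if the wrist force passes 120 N, or if a joint passes its speed limit or range.

## Robot

A 6-joint arm with a two-finger parallel gripper is mounted at the origin on the work surface. World frame = base frame: x ahead of the robot, y to its left, z up, the work surface at z = 0. Lengths are in m, angles in rad, forces in N, time in s.
With the tool pointing down it reaches from about 0.425 to 0.95 m from the base axis. Payload 3.5 kg.
Tool frame: the origin (TCP) lies midway between the tips of the shut fingers; the grasp point (between the pads) lies 19 mm behind it (ctrl.tcp_to_grasp is the distance from the TCP to the grasp point, in m); z points along the fingers, x is the direction in which the jaws open and shut, and the axes are right-handed (so a half turn about z gives the same grasp; the last joint's range is limited). The gripper opens to 85 mm and grips with 20 to 120 N. Pads are 22 mm wide; open, the fingers measure 114 mm over their backs; the gripper's body (76 mm by 85 mm) begins 54 mm behind the grasp point. The pads swing forward as they close: fully open they stand 13 mm farther back than shut.
Start: joints at [1.146, 0.286, 1.577, -0, 1.279, -0.15], TCP at [0.183, 0.65, 0.231] pointing down, gripper open.
Joint ranges: [-2.77, 2.77], [-0.9, 2.22], [0.21, 2.48], [-1.53, 4.67], [0.24, 2.81], [-2.84, 2.84]. Speed limits (rad/s): [2.79, 2.79, 3.14, 3.14, 3.14, 3.14].

## Interface

Orientations are given as a unit quaternion [x, y, z, w].
In Python, from plant import ctrl, cams, workorder, spotter gives the robot as it stands. The module is installed in compiled form; this text tells all that it offers.
- The arm moves only by the tool send_rows, never from a script. Its argument "motion" is one flat list of numbers, 5 for each row, row after row: the shift along the tool's x, y, z in cm, then the turn about the tool's z in rad, then the finger opening in cm, from 0 to 8.54. In form: [tx, ty, tz, spin, gripper, tx, ty, tz, spin, gripper, ...]. A call has 1 to 12 rows; each row shifts and turns the pose as measured when the row begins, along the tool's axes as they then stand; what a row does not reach is not made up. A row lasts 1/10 s, in which the tool goes at most 50 mm and 8.59 degrees, less where a joint would pass 70% of its speed; a pose out of reach is approached as far as the arm can. A call is refused whole if a number of a shift passes 5 or a number of a turn 0.15, either way. A call with a gripper value outside its range is refused whole. The fingers move at their own pace and stop on an object; "grip_force" is the grip in N (left out, the last holds). Time passes only in rows, so rows that do not move let the fingers close. It gives the time, the measured TCP pose, the force and the opening at its end, in the units of the state.
- ctrl.get_state(): the state, without advancing time (a new reading comes with each control period).
- cams.read_camera(name): name is "scene" or "top"; returns (picture, depth): 420x560x3 uint8, red, green, blue; 420x560 float32, m along the optical axis (not along the pixel's ray), 0 where there is no reading.
- cams.camera_params(name): a dict with "fx", "fy", "cx", "cy" (pixels), "xyz" and "attitude" of the camera in the world. Camera axes: x right, y down, z forward; pixel columns grow to the right and rows downward; lengths in m; the calibration is good to about 2 mm. A picture is of the moment at which its call begins. camera_params takes no time and is no camera call.
- workorder.sign_off(): hands the job in, once; it reports no verdict.
Trained networks look in the newest picture that a camera, given by its name, has taken for a name from the list of things; names that differ only in an ending like _2 or _b are one class to them, and where a whole thing is asked for, a point or a joint stands for the part that bears it (a point fixed in the world has none). Each returns a list of dicts, best first, with "conf" (0 to 1); they miss things now and then, are a little off and sometimes report something else, mostly with a low value. They report only what shows in the picture. A call takes as long as a camera call. They do not tell look-alikes from the thing itself.
- spotter.trace(target, camera): "mask" (420x560 bool, what is visible of it) and "bbox" ([left, top, width, height] in pixels, round what is visible of it).
The state is a dict: "time": time; "qpos": joint angles; "dq": joint speeds; "joint_efforts": joint torques, N m; "eef_pos": TCP position; "tcp_rot": TCP orientation; "contact_force": force on the tool from outside, world axes, zero at the start; "wrist_torque": the same for the moment, N m; "opening": opening from 0.0 (shut) to 1.0 (fully open).
Only numpy, scipy, OpenCV 4.12 (cv2) and the standard library are available. Lean on these libraries where they do the work, as an engineer would, in place of code of your own. Each camera call takes 0.05 s, during which the arm holds its last target.

## Working session

There is one attempt and no reset: what is moved stays moved. The work goes in short steps, Python scripts to look and compute and a tool call to move; the robot and the scene stay as the last step left them, time stands still between calls to the robot, and variables do not carry over. Pictures are saved under pics/ and viewed, and the job is handed in when it is done.

Besides the shell and the picture viewer there is one more tool, called as name(argument=value, ...) on one line, values as JSON. send_rows: Moves the arm, as the interface text tells. Its arguments: {"type":"object","properties":{"motion":{"type":"array","items":{"type":"number"}},"grip_force":{"type":"number"}},"required":["motion"]}

```bash
mkdir -p pics; ls
cat > h.py <<'E'
import numpy as np, cv2
from scipy.spatial.transform import Rotation as R
from plant import ctrl, cams, workorder, spotter
def cam(name):
    p=cams.camera_params(name); return p
def pts(name,depth,us,vs):
    p=cams.camera_params(name)
    z=depth[vs,us]
    c=np.stack([(us-p['cx'])/p['fx']*z,(vs-p['cy'])/p['fy']*z,z],-1)
    att=np.array(p['attitude'])
    Rm=R.from_quat(att).as_matrix() if att.size==4 else att
    return c@Rm.T+np.array(p['xyz'])
def proj(name,P):
    p=cams.camera_params(name); Rm=R.from_quat(p['attitude']).as_matrix()
    c=(np.atleast_2d(P)-np.array(p['xyz']))@Rm
    return np.stack([c[:,0]/c[:,2]*p['fx']+p['cx'],c[:,1]/c[:,2]*p['fy']+p['cy']],-1)
E
python3 - <<'E'
from h import *
for n in ['scene','top']:
    im,d=cams.read_camera(n); cv2.imwrite(f'pics/{n}0.png',im[:,:,::-1]); np.savez(f'{n}0.npz',im=im,d=d)
    print(cams.camera_params(n))
    for t in ['cartridge','low_cartridge','camera','carrier']:
        for r in spotter.trace(t,n)[:4]:
            m=r['mask']; vs,us=np.nonzero(m&(d>0)); P=pts(n,d,us,vs) if len(us) else None
            print(n,t,round(r['conf'],2),r['bbox'],np.median(P,0).round(3) if P is not None else '')
print(ctrl.get_state(), ctrl.tcp_to_grasp)
E
```

```text
pics
{'fx': 394.1335018078011, 'fy': 394.1335018078011, 'cx': 284.5580287923175, 'cy': 209.76455655112, 'xyz': array([0.9398735 , 0.38601199, 1.09384156]), 'attitude': array([ 0.30443568,  0.91229569, -0.25970442, -0.08711548])}
scene cartridge 0.89 [299.4, 280.8, 26.7, 42.6] [0.667 0.152 0.068]
scene cartridge 0.8 [318.4, 184.9, 27.7, 34.6] [ 0.426 -0.055  0.066]
scene cartridge 0.79 [220.5, 231.3, 36.5, 23.7] [ 0.731 -0.118  0.064]
scene cartridge 0.62 [239.1, 168.6, 25.2, 36.5] [ 0.582 -0.264  0.064]
scene low_cartridge 0.77 [259.8, 201.6, 26.1, 22.0] [ 0.583 -0.137  0.05 ]
scene camera 0.79 [230.7, 262.4, 60.3, 97.1] [0.809 0.117 0.017]
scene carrier 0.82 [250.8, 199.9, 70.1, 61.8] [ 0.594 -0.092  0.028]
{'fx': 483.6458201513621, 'fy': 483.6458201513621, 'cx': 278.8887142255569, 'cy': 211.80139248371202, 'xyz': array([ 0.41769093, -0.05668499,  1.44751698]), 'attitude': array([ 0.7119922 , -0.69983961,  0.04758065, -0.03205778])}
top cartridge 0.94 [261.5, 253.4, 16.3, 34.1] [ 0.409 -0.065  0.069]
top cartridge 0.66 [328.2, 194.8, 26.8, 34.0] [ 0.577 -0.268  0.067]
top cartridge 
[... 335 characters left out ...]
0.5, 'qpos': array([ 1.14601826e+00,  2.86323153e-01,  1.57676974e+00, -1.67300933e-05,
        1.27856956e+00, -1.50012680e-01]), 'dq': array([ 3.84562375e-04,  2.33443050e-04, -1.07619895e-03, -6.80096579e-04,
       -6.29233185e-05, -1.98344943e-04]), 'joint_efforts': array([-7.78320937e-04, -4.05462277e+01, -2.92555243e+01, -1.40397137e-04,
        1.15612147e-03,  2.43245850e-06]), 'eef_pos': array([0.1831099 , 0.64965031, 0.23127159]), 'tcp_rot': array([ 7.97281787e-01,  6.03607282e-01, -2.68355300e-05,  2.37085866e-05]), 'contact_force': array([ 0.00635077, -0.63297417, -0.14935627]), 'wrist_torque': array([-0.00851394,  0.00142803,  0.02500452]), 'opening': 0.9992171315781229} 0.0187
```

Run:
```python
import cv2
a=cv2.imread('pics/scene0.png');b=cv2.imread('pics/top0.png')
cv2.imwrite('pics/s1.png',cv2.resize(a[140:380,170:390],None,fx=3,fy=2.5*1,interpolation=2)[:600,:800])
cv2.imwrite('pics/t1.png',cv2.resize(b[80:300,160:380],None,fx=2.7,fy=2.7,interpolation=2))
```

```text
(no output)
```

View pics/scene0.png

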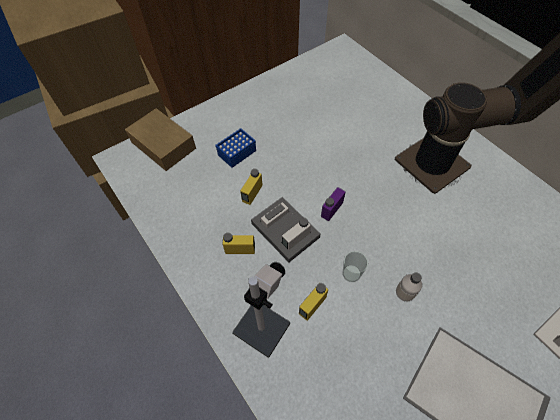

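View pics/s1.png

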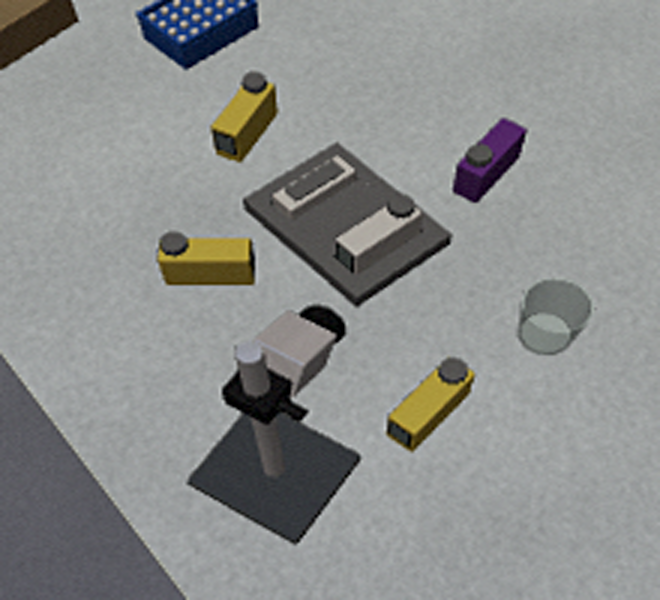

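View pics/t1.png

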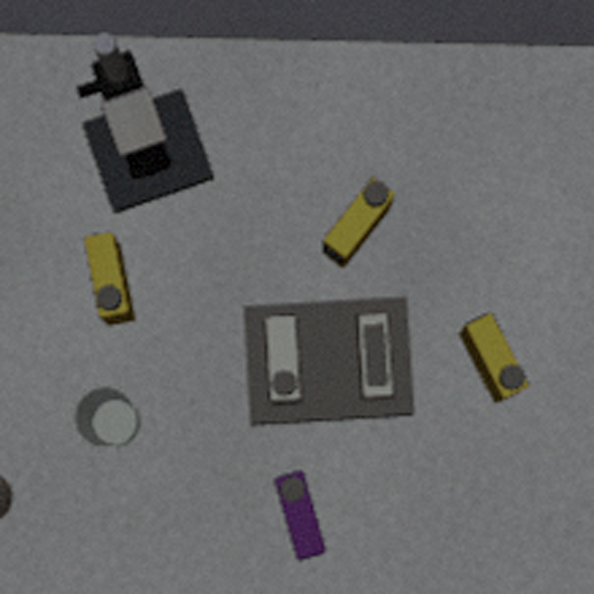

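Candidates for the tall cartridge in the scene picture are white with a round cap (296,234), low white (273,212), purple (332,204), and yellow (252,186), (238,243) and (313,300). I choose the white one with the round cap, standing in the carrier's +y bay. Next I measure it.

```bash
cat > m1.py <<'E'
from h import *
V,U=np.mgrid[0:420,0:560]
def cloud(n,f='0'):
    z=np.load(f'{n}{f}.npz'); im,d=z['im'],z['d']; ok=d>0
    return pts(n,d,U[ok],V[ok]),im[ok].astype(int)
if __name__=='__main__':
  for n in ['scene','top']:
    P,C=cloud(n)
    near=(abs(P[:,0]-.575)<.13)&(abs(P[:,1]+.09)<.16)
    tab=(abs(P[:,0]-.6)<.4)&(abs(P[:,1])<.3)&(abs(P[:,2])<.02)
    print(n,'table z',np.median(P[tab,2]),P[tab,2].std())
    m=near&(P[:,2]>.021)&(P[:,2]<.036)
    r=cv2.minAreaRect(P[m][:,:2].astype(np.float32)*1000); print('carrier',r,m.sum(), np.median(P[m,2]))
    for lab,xy,zr in [('tall',(.575,-.045),(.066,.1)),('low',(.58,-.141),(.04,.06))]:
        m=(abs(P[:,0]-xy[0])<.06)&(abs(P[:,1]-xy[1])<.03)&(P[:,2]>zr[0])&(P[:,2]<zr[1])
        r=cv2.minAreaRect(P[m][:,:2].astype(np.float32)*1000); print(lab,r,m.sum(),np.percentile(P[m,2],[5,50,95]))
        dark=m&(C.max(1)<100); print('  cap',P[dark].mean(0) if dark.sum() else 0,np.median(P[dark,2]),dark.sum())
    m=(abs(P[:,0]-.82)<.15)&(abs(P[:,1]-.11)<.15)&(P[:,2]>.008)&(P[:,2]<.02)&(C.max(1)<75)
    print('foot',cv2.minAreaRect(P[m][:,:2].astype(np.float32)*1000),m.sum())
    for zr in [(.02,.1),(.1,.2),(.2,.23),(.23,.25),(.25,.27),(.27,.29),(.29,.31),(.31,.33),(.33,.36)]:
        m=(abs(P[:,0]-.82)<.17)&(abs(P[:,1]-.11)<.15)&(P[:,2]>zr[0])&(P[:,2]<zr[1])
        br=m&(C.max(1)>90)
        f=lambda q:(P[q].min(0).round(3),P[q].max(0).round(3)) if q.sum() else ''
        print(zr,'bright',br.sum(),f(br),'dark',(m&~br).sum(),f(m&~br))
E
python3 m1.py
```

```text
scene table z 0.0007653750924646596 0.003675677624000259
carrier ((596.1972045898438, -106.61921691894531), (208.30039978027344, 267.656005859375), 29.001636505126953) 1494 0.028556778848417008
tall ((575.059326171875, -43.2817268371582), (91.65645599365234, 33.53982925415039), 4.305036544799805) 330 [0.06974941 0.07493404 0.09471791]
  cap [ 0.55548968 -0.04124632  0.08587517] 0.09137152990299757 95
low ((580.8409423828125, -143.1561737060547), (89.932373046875, 33.48037338256836), 3.481433391571045) 281 [0.04277817 0.05102346 0.05678146]
  cap [ 0.58040367 -0.14038432  0.05255275] 0.05363444139938567 151
foot ((780.1297607421875, 121.44328308105469), (166.2495574951172, 157.2879638671875), 20.48455047607422) 1538
(0.02, 0.1) bright 267 (array([0.65 , 0.112, 0.024]), array([0.823, 0.171, 0.096])) dark 148 (array([0.651, 0.073, 0.02 ]), array([0.839, 0.172, 0.1  ]))
(0.1, 0.2) bright 7 (array([0.822, 0.112, 0.106]), array([0.823, 0.116, 0.186])) dark 88 (array([0.805, 0.11 , 0.101]), array([0.823, 0.123, 0.199]))
(0.2, 0.23) bright 0  dark 4 (array([0.82 , 0.114, 0.2  ]), array([0.82
[... 1972 characters left out ...]
, 0.27) bright 45 (array([0.738, 0.069, 0.26 ]), array([0.801, 0.128, 0.27 ])) dark 194 (array([0.719, 0.067, 0.25 ]), array([0.825, 0.151, 0.27 ]))
(0.27, 0.29) bright 301 (array([0.74 , 0.068, 0.27 ]), array([0.821, 0.138, 0.29 ])) dark 195 (array([0.737, 0.071, 0.27 ]), array([0.833, 0.135, 0.29 ]))
(0.29, 0.31) bright 4 (array([0.777, 0.094, 0.291]), array([0.785, 0.116, 0.291])) dark 20 (array([0.802, 0.104, 0.29 ]), array([0.812, 0.123, 0.309]))
(0.31, 0.33) bright 0  dark 26 (array([0.802, 0.104, 0.311]), array([0.813, 0.12 , 0.329]))
(0.33, 0.36) bright 54 (array([0.803, 0.104, 0.34 ]), array([0.82 , 0.123, 0.356])) dark 28 (array([0.802, 0.104, 0.332]), array([0.82 , 0.121, 0.353]))
```

Run:
```python
import cv2
a=cv2.imread('pics/scene0.png');b=cv2.imread('pics/top0.png')
A=cv2.resize(a[255:360,225:300],None,fx=5,fy=5,interpolation=2)
B=cv2.resize(b[85:160,185:245],None,fx=6,fy=6,interpolation=2)
import numpy as np
o=np.zeros((530,375+360,3),np.uint8);o[:525,:375]=A;o[:450,375:]=B
cv2.imwrite('pics/c1.png',o)
C=cv2.resize(a[195:265,245:325],None,fx=7,fy=7,interpolation=2);cv2.imwrite('pics/c2.png',C)
```

```text
(no output)
```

View pics/c1.png

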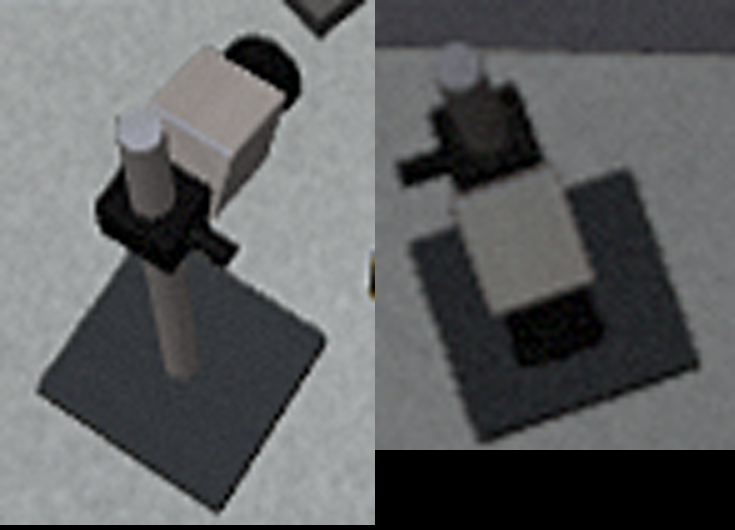

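View pics/c2.png

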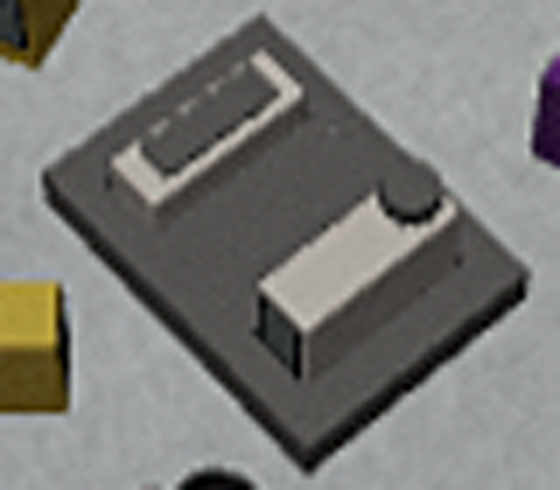

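```bash
cat > m2.py <<'E'
from m1 import *
from scipy.optimize import least_squares
for n in ['scene','top']:
    P,C=cloud(n)
    m=(abs(P[:,0]-.80)<.11)&(abs(P[:,1]-.11)<.1)&(P[:,2]>.008)&(P[:,2]<.02)&(C.max(1)<75)
    Q=P[m]
    d=np.sort(np.linalg.norm(Q[:,None,:2]-Q[None,:,:2],axis=2),1)[:,8]; Q=Q[d<.008]
    r=cv2.minAreaRect(Q[:,:2].astype(np.float32)*1000);print(n,'foot',r,len(Q))
    # trimmed fit: edges quantile, scan yaw
    best=None
    for y in np.radians(np.arange(5,35,.5)):
        a=Q[:,:2]@[np.cos(y),np.sin(y)];b=Q[:,:2]@[-np.sin(y),np.cos(y)]
        w=np.ptp(a)+np.ptp(b)
        qa=np.percentile(a,[.5,99.5]);qb=np.percentile(b,[.5,99.5]); w=np.ptp(qa)*np.ptp(qb)
        if best is None or w<best[0]: best=(w,np.degrees(y),qa,qb)
    print('  yaw',best)
    # head top: bright pts
    m=(abs(P[:,0]-.77)<.06)&(abs(P[:,1]-.1)<.06)&(P[:,2]>.245)&(P[:,2]<.3)&(C.max(1)>120)
    Q=P[m]; 
    for _ in range(5):
        c=Q.mean(0); nn=np.linalg.svd(Q-c,full_matrices=False)[2][2]; nn*=np.sign(nn[2]); res=(Q-c)@nn; Q=Q[abs(res)<.004]
    print('  head plane',c,nn,'tilt',np.degrees(np.arccos(nn[2])),'yaw',np.degrees(np.arctan2(-nn[1],-nn[0])),len(Q),res.std())
    for yd in [18,20,22]:
        y=np.radians(yd);x=np.array([np.cos(y)*np.cos(.436),np.sin(y)*np.cos(.436),np.sin(.436)]);yy=np.array([-np.sin(y),np.cos(y),0]);zz=np.cross(x,yy)
        q=np.stack([Q@x,Q@yy,Q@zz],1); pr=np.percentile(q,[2,98],axis=0); print('  ',yd,pr.round(4).tolist(),np.median(q[:,2]))
    m=(P[:,2]>.335)&(abs(P[:,0]-.81)<.03)&(abs(P[:,1]-.113)<.03)&(C.max(1)>100)
    print('  posttop',np.mean(P[m],0),P[m].min(0),P[m].max(0))
E
python3 m2.py
```

```text
scene foot ((813.2296142578125, 113.19223022460938), (110.01092529296875, 118.6624526977539), 20.484546661376953) 1526
  yaw (np.float64(0.012595153805652405), np.float64(20.5), array([0.74815353, 0.85588636]), array([-0.23708507, -0.12017406]))
  head plane [0.76609896 0.09364006 0.27808076] [-0.32372239 -0.08259286  0.94254031] tilt 19.517359704049472 yaw 14.312806306946875 232 0.0013800789481322974
   18 [[0.7824, -0.1682, -0.0734], [0.8289, -0.1259, -0.0652]] -0.06750320674436244
   20 [[0.7773, -0.1948, -0.0712], [0.824, -0.152, -0.0628]] -0.06504898151776775
   22 [[0.7715, -0.2212, -0.0686], [0.818, -0.1781, -0.0601]] -0.06229656608873163
  posttop [0.81327232 0.11260105 0.35239454] [0.80371487 0.10262331 0.34876974] [0.82264061 0.12228588 0.3552541 ]
top foot ((810.0930786132812, 112.22883605957031), (108.61902618408203, 118.26795959472656), 20.25539779663086) 853
  yaw (np.float64(0.012529824713519608), np.float64(20.5), array([0.74485092, 0.85141813]), array([-0.23717965, -0.11960291]))m2.py:21: RuntimeWarning: Mean of empty slice.
  c=Q.mean(0); nn=np.linalg.svd(Q-c,full_matrices=False)[2][2]; nn*=np.sign(nn[2]); res=(Q-c)@nn; Q=Q[abs(res)<.004]
  ret = um.true_divide(
Traceback (most recent call last):
  File "m2.py", line 21, in <module>
    c=Q.mean(0); nn=np.linalg.svd(Q-c,full_matrices=False)[2][2]; nn*=np.sign(nn[2]); res=(Q-c)@nn; Q=Q[abs(res)<.004]
                    ~~~~~~~~~~~~~~~~~~~~~~~~~~~~~~~~~~~~~~~~~^^^
IndexError: index 2 is out of bounds for axis 0 with size 0
```

```bash
cat > m3.py <<'E'
from m1 import *
y=np.radians(20.4);t=.436
x=np.array([np.cos(y)*np.cos(t),np.sin(y)*np.cos(t),np.sin(t)]);yy=np.array([-np.sin(y),np.cos(y),0]);zz=np.cross(x,yy)
post=np.array([.8117,.1127])
for n in ['scene','top']:
    P,C=cloud(n)
    H0=np.array([*(post-.042*np.array([np.cos(y),np.sin(y)])),.257])
    q=(P-H0)@np.stack([x,yy,zz],1)
    m=(abs(q[:,0])<.015)&(abs(q[:,1])<.015)&(abs(q[:,2]-.023)<.02)
    print(n,'top face',np.median(q[m],0),q[m,2].std(),m.sum())
    A=np.c_[q[m][:,:2],np.ones(m.sum())]; print('  slope',np.linalg.lstsq(A,q[m,2],rcond=None)[0])
    b=(C.max(1)>85)&(abs(q[:,0])<.04)&(abs(q[:,1])<.04)&(q[:,2]>.015)&(q[:,2]<.035)
    print('  bright face x,y range',np.percentile(q[b],[1,50,99],axis=0).round(4).tolist(),b.sum())
    d=(C.max(1)<60)&(q[:,0]<-.02)&(q[:,0]>-.08)&(abs(q[:,1])<.04)&(abs(q[:,2])<.04)
    print('  lens',np.percentile(q[d],[1,50,99],axis=0).round(4).tolist(),d.sum())
    im=cv2.imread(f'pics/{n}0.png')
    # overlay model
    H=H0
    c=[H+x*a*.023+yy*b_*.023+zz*e*.023 for a in(-1,1) for b_ in(-1,1) for e in(-1,1)]
    s=6; off=np.array([225,255]) if n=='scene' else np.array([185,85])
    big=cv2.resize(im[off[1]:off[1]+90,off[0]:off[0]+80],None,fx=s,fy=s,interpolation=2)
    tr=lambda p:tuple(((proj(n,p)[0]-off+.5)*s).astype(int))
    for i in range(8):
        for j in range(i):
            if bin(i^j).count('1')==1: cv2.line(big,tr(c[i]),tr(c[j]),(0,255,0),1)
    L=H-.051*x
    ring=np.array([tr(L+.0205*(yy*np.cos(a)+zz*np.sin(a))) for a in np.linspace(0,6.28,40)]); cv2.polylines(big,[ring],True,(0,0,255),1)
    cv2.imwrite(f'pics/ov_{n}.png',big)
a=cv2.imread('pics/ov_scene.png');b=cv2.imread('pics/ov_top.png')
import sys; cv2.imwrite('pics/ov%s.png'%(sys.argv[1] if len(sys.argv)>1 else ''),cv2.resize(np.hstack([a,b]),(800,450)))
E
python3 m3.py
```

```text
scene top face [ 0.00016186 -0.00035054  0.02296504] 0.0011028702371858028 131
  slope [-0.00549293  0.00095533  0.02303296]
  bright face x,y range [[-0.0214, -0.024, 0.0159], [0.006, 0.0002, 0.0227], [0.0274, 0.0212, 0.0255]] 367
  lens [[-0.0479, -0.0176, -0.002], [-0.0399, 0.0031, 0.0166], [-0.0258, 0.0186, 0.0208]] 105
top top face [-0.00018393 -0.00022207  0.02241624] 0.0023131138062595182 147
  slope [0.04425642 0.00209127 0.02256508]
  bright face x,y range [[-0.0223, -0.0213, 0.0168], [0.0018, 0.0002, 0.0227], [0.025, 0.0221, 0.028]] 354
  lens [[-0.0498, -0.0189, -0.0007], [-0.0379, 0.0002, 0.0164], [-0.0251, 0.0191, 0.0238]] 151
```

View pics/ov.png

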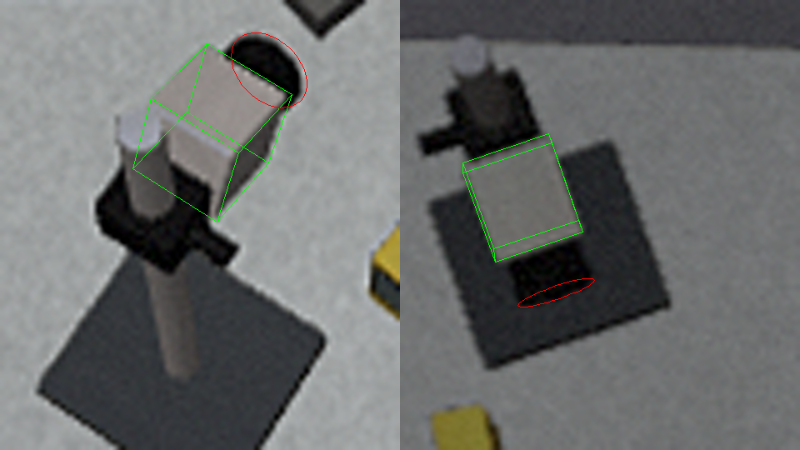

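Overlay check: the green head box and red lens ring (lens at scene (268,67)/6 in the crop) lie on the picture within about 2 mm. The cartridge is at about (0.574,-0.043) with yaw 0.07. Now I move to above the cap with the fingers shut.

send_rows(motion=[0,0,0,-0.12,0,0,0,0,-0.12,0,0,0,0,-0.106,0,-4.2,1.8,0,0,0,-4.2,1.8,0,0,0,-4.2,1.8,0,0,0,-4.2,1.8,0,0,0,-4.2,1.8,0,0,0,-4.2,1.8,0,0,0,-4.2,1.8,0,0,0,-4.2,1.8,0,0,0,-4.2,1.8,0,0,0])

```text
time: 1.7
eef_pos: [0.3816, 0.2794, 0.2316]
tcp_rot: [0.672, 0.741, 0.003, 0.0]
contact_force: [0.7, 0.2, -0.5]
opening: 0.001
```

```bash
cat > go.py <<'E'
from h import *
import sys
s=ctrl.get_state(); Rm=R.from_quat(s['tcp_rot']).as_matrix()
print('t',s['time'],'q',s['qpos'].round(3),'p',s['eef_pos'].round(4),'F',np.round(s['contact_force'],1),'op',round(s['opening']*8.54,2))
print('zaxis',Rm[:,2].round(3),'x az deg',np.degrees(np.arctan2(Rm[1,0],Rm[0,0])).round(2))
if len(sys.argv)>3:
    T=np.array([float(a) for a in sys.argv[1:4]]); print('tool cm',((T-s['eef_pos'])@Rm*100).round(2))
    if len(sys.argv)>4: 
        d=np.radians(float(sys.argv[4]))-np.arctan2(Rm[1,0],Rm[0,0]); print('spin',-d)
E
python3 go.py .546 -.045 .2 94.1
```

```text
t 1.7 q [ 4.160e-01 -1.770e-01  2.060e+00  2.000e-03  1.252e+00 -1.253e+00] p [0.3816 0.2794 0.2316] F [ 0.7  0.2 -0.5] op 0.01
zaxis [ 0.005  0.004 -1.   ] x az deg 95.59
tool cm [-33.9   13.19   3.11]
spin 0.02597471532888096
```

send_rows(motion=[-4.2,1.65,0.3,0,0,-4.2,1.65,0.3,0,0,-4.2,1.65,0.3,0,0,-4.2,1.65,0.3,0.026,0,-4.2,1.65,0.3,0,0,-4.2,1.65,0.3,0,0,-4.2,1.65,0.3,0,0,-4.2,1.65,0.3,0,0,0,0,0,0,0])

```text
time: 2.6
eef_pos: [0.5486, -0.0635, 0.2113]
tcp_rot: [0.684, 0.729, 0.008, 0.005]
contact_force: [0.8, 0.9, 0.7]
opening: 0.001
```

```bash
python3 go.py .546 -.045 .12 94.1
```

```text
t 2.6 q [-0.303  0.024  1.91   0.01   1.192 -1.941] p [ 0.5486 -0.0635  0.2113] F [0.8 0.9 0.7] op 0.01
zaxis [ 0.018  0.004 -1.   ] x az deg 93.66
tool cm [ 1.83 -0.3   9.13]
spin -0.007676371906387702
```

send_rows(motion=[0.9,-0.15,1.8,-0.008,0,0.9,-0.15,1.8,0,0,0,0,1.8,0,0,0,0,1.8,0,0,0,0,1.6,0,0,0,0,0,0,0])

```text
time: 3.2
eef_pos: [0.5459, -0.0432, 0.1225]
tcp_rot: [0.682, 0.731, 0.009, 0.006]
contact_force: [-1.0, 0.7, -0.5]
opening: -0.001
```

```bash
python3 go.py .546 -.045 .1 94.1
python3 - <<'E'
from h import *
o=[]
for n,x0,y0 in [('scene',250,190),('top',235,180)]:
    im,d=cams.read_camera(n); np.savez(f'{n}1.npz',im=im,d=d)
    o.append(cv2.resize(im[y0:y0+80,x0:x0+80,::-1],(400,400),interpolation=2))
cv2.imwrite('pics/cap1.png',np.hstack(o))
print(proj('scene',[[.5459,-.045,.088]]),proj('top',[[.5459,-.045,.088]]))
E
```

```text
t 3.2 q [-0.269  0.114  1.989  0.012  1.02  -1.916] p [ 0.5459 -0.0432  0.1225] F [-1.   0.7 -0.5] op -0.01
zaxis [ 0.02   0.005 -1.   ] x az deg 94.0
tool cm [-0.19 -0.05  2.25]
spin -0.0017919222609055208
[[303.30103928 221.97771692]] [[264.44778787 220.66459026]]
```

View pics/cap1.png

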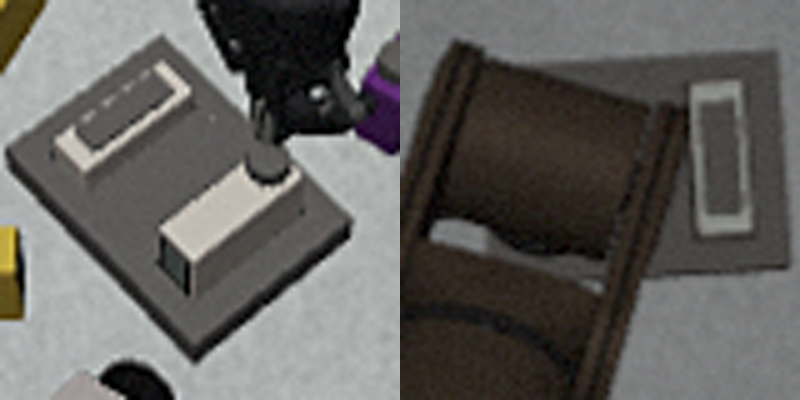

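The scene crop shows the shut fingertips right above the cap (scene about (303,221)). I press down now, gently.

send_rows(motion=[-0.1,0,1.2,0,0,-0.1,0,0.8,0,0,0,0,0.4,0,0,0,0,0.3,0,0])

```text
time: 3.7
eef_pos: [0.551, -0.0461, 0.1001]
tcp_rot: [0.682, 0.731, 0.012, 0.011]
contact_force: [-0.2, 0.3, 0.2]
opening: 0.0
```

send_rows(motion=[0,0,0.3,0,0,0,0,0.3,0,0])

```text
time: 3.9
eef_pos: [0.5513, -0.0462, 0.0938]
tcp_rot: [0.682, 0.731, 0.012, 0.011]
contact_force: [0.5, 0.1, 0.9]
opening: -0.002
```

send_rows(motion=[0,-0.3,-0.1,0,0,0,-0.2,0,0,0,0,0,0.2,0,0])

```text
time: 4.2
eef_pos: [0.546, -0.0466, 0.0927]
tcp_rot: [0.682, 0.731, 0.012, 0.011]
contact_force: [-2.1, 0.3, 4.9]
opening: -0.002
```

send_rows(motion=[0,0,0.3,0,0,0,0,0.3,0,0])

```text
time: 4.4
eef_pos: [0.546, -0.0467, 0.0884]
tcp_rot: [0.682, 0.731, 0.011, 0.01]
contact_force: [-3.0, 0.7, 5.5]
opening: 0.001
```

send_rows(motion=[0,0,0.2,0,0,0,0,0.2,0,0])

```text
time: 4.6
eef_pos: [0.546, -0.0467, 0.088]
tcp_rot: [0.682, 0.732, 0.01, 0.009]
contact_force: [-7.5, 0.7, 12.5]
opening: 0.001
```

send_rows(motion=[0,0,0.3,0,0,0,0,0.3,0,0])

```text
time: 4.8
eef_pos: [0.5461, -0.0468, 0.088]
tcp_rot: [0.681, 0.732, 0.009, 0.007]
contact_force: [-8.5, 1.0, 16.3]
opening: -0.0
```

send_rows(motion=[0,0,0.4,0,0,0,0,0.4,0,0])

```text
time: 5.0
eef_pos: [0.5461, -0.0468, 0.0879]
tcp_rot: [0.681, 0.733, 0.007, 0.005]
contact_force: [-11.7, 2.5, 21.5]
opening: -0.001
```

```bash
python3 go.py .574 -.043 .16 94.1
```

```text
t 5.0 q [-0.274  0.167  2.003  0.009  0.956 -1.923] p [ 0.5461 -0.0468  0.0879] F [-11.7   2.5  21.5] op -0.01
zaxis [ 0.017  0.003 -1.   ] x az deg 94.23
tool cm [ 0.19  2.93 -7.16]
spin 0.002260096690954061
```

send_rows(motion=[0,0,-2,0,0,0,0,-2,0,5,0,0,-2,0,7,0.1,1.5,-1.2,0,7,0.1,1.4,0,0,7,0,0,0,0,7])

```text
time: 5.6
eef_pos: [0.575, -0.0429, 0.1652]
tcp_rot: [0.681, 0.733, 0.008, 0.007]
contact_force: [-0.7, 0.0, 0.0]
opening: 0.823
```

```bash
python3 go.py .574 -.043 .036 94.1
python3 - <<'E'
from h import *
im,d=cams.read_camera('scene'); np.savez('scene2.npz',im=im,d=d)
cv2.imwrite('pics/cap2.png',cv2.resize(im[190:270,250:330,::-1],(560,560),interpolation=2))
E
```

```text
t 5.6 q [-0.253  0.124  1.893  0.008  1.105 -1.901] p [ 0.575  -0.0429  0.1652] F [-0.7  0.   0. ] op 7.03
zaxis [ 0.021  0.002 -1.   ] x az deg 94.22
tool cm [-0.   -0.37 12.91]
spin 0.0020705704544821124
```

View pics/cap2.png

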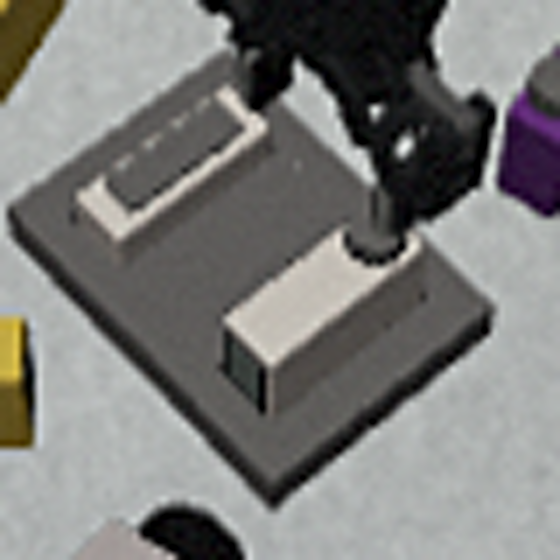

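send_rows(motion=[0,-0.1,2,0,7,0,-0.1,2,0,7,0,-0.1,2,0,7,0,0,2,0,7,0,0,1.5,0,7,0,0,0,0,7])

```text
time: 6.25
eef_pos: [0.5691, -0.0429, 0.0645]
tcp_rot: [0.681, 0.733, 0.006, 0.005]
contact_force: [-0.4, -0.4, 0.4]
opening: 0.822
```

```bash
python3 go.py .574 -.043 .034 94.1
```

```text
t 6.25 q [-0.256  0.248  1.957  0.008  0.922 -1.905] p [ 0.5691 -0.0429  0.0645] F [-0.4 -0.4  0.4] op 7.02
zaxis [ 0.016  0.002 -1.   ] x az deg 94.23
tool cm [-0.05  0.44  3.06]
spin 0.002189805254595001
```

send_rows(motion=[0,0.2,1,0,7,0,0.2,1,0,7,0,0,0.9,0,7,0,0,0,0,7])

```text
time: 6.65
eef_pos: [0.5748, -0.0429, 0.0349]
tcp_rot: [0.681, 0.733, 0.007, 0.006]
contact_force: [-0.1, 0.6, -0.2]
opening: 0.821
```

```bash
python3 go.py .574 -.043 .034 94.1
```

```text
t 6.65 q [-0.253  0.305  1.952  0.008  0.867 -1.903] p [ 0.5748 -0.0429  0.0349] F [-0.1  0.6 -0.2] op 7.01
zaxis [ 0.018  0.002 -1.   ] x az deg 94.23
tool cm [-0.01 -0.08  0.09]
spin 0.0021946860167048055
```

send_rows(motion=[0,0,0,0,2.4,0,0,0,0,2.4,0,0,0,0,2.4,0,0,0,0,2.4,0,0,0,0,2.4,0,0,0,0,2.4], grip_force=60)

```text
time: 7.25
eef_pos: [0.5753, -0.0429, 0.0357]
tcp_rot: [0.68, 0.733, 0.007, 0.007]
contact_force: [0.6, -0.1, 0.6]
opening: 0.368
```

```bash
python3 go.py .574 -.043 .2 94.1; python3 -c "
from h import *
s=ctrl.get_state(); np.savez('grasp.npz',p=s['eef_pos'],q=s['tcp_rot'])"
```

```text
t 7.25 q [-0.253  0.304  1.951  0.008  0.867 -1.903] p [ 0.5753 -0.0429  0.0357] F [ 0.6 -0.1  0.6] op 3.14
zaxis [ 0.02   0.001 -1.   ] x az deg 94.24
tool cm [-1.000e-02  1.900e-01 -1.643e+01]
spin 0.0023909421757475346
```

send_rows(motion=[0,0.03,-1,0,2.4,0,0.02,-1,0,2.4,0,0.02,-1,0,2.4,0,0.02,-1,0,2.4])

```text
time: 7.65
eef_pos: [0.5743, -0.0426, 0.0772]
tcp_rot: [0.68, 0.733, 0.006, 0.005]
contact_force: [0.7, 0.9, -1.6]
opening: 0.366
```

send_rows(motion=[0,0,-3,0,2.4,0,0,-4,0,2.4,0,0,-4,0,2.4,0,0,-4,0,2.4,0,0,0,0,2.4])

```text
time: 8.15
eef_pos: [0.5714, -0.0428, 0.2384]
tcp_rot: [0.68, 0.733, 0.007, 0.007]
contact_force: [1.0, -0.1, -1.4]
opening: 0.369
```

```bash
python3 go.py .574 -.043 .4 94.1
```

```text
t 8.15 q [-0.255  0.046  1.837  0.006  1.24  -1.901] p [ 0.5714 -0.0428  0.2384] F [ 1.  -0.1 -1.4] op 3.16
zaxis [ 0.02   0.001 -1.   ] x az deg 94.24
tool cm [ -0.04   0.59 -16.15]
spin 0.0024050369272914374
```

Lifted cleanly. Rows can't command a tilt directly, so I go high and clear of everything, then use the outer reach limit to lean the tool outward.

send_rows(motion=[3.4,-0.2,-2.6,-0.03,2.4,3.4,-0.2,-2.6,-0.03,2.4,3.4,-0.2,-2.6,-0.03,2.4,3.4,0,-2.6,-0.03,2.4,3.4,0,-2.6,-0.03,2.4,3.4,0,-2.6,-0.03,2.4,3.4,0,-2.6,-0.03,2.4,3.4,0.2,-2.6,-0.03,2.4,3.4,0.3,-2.6,-0.03,2.4,3.4,0.3,-2.6,-0.012,2.4,0,0,0,0,2.4])

```text
time: 9.25
eef_pos: [0.489, 0.3011, 0.502]
tcp_rot: [0.568, 0.823, 0.004, 0.003]
contact_force: [-0.6, 0.6, -0.8]
opening: 0.368
```

```bash
cat > tgt.py <<'E'
from h import *
import sys
g=np.load('grasp.npz'); R0=R.from_quat(g['q']).as_matrix(); p0=g['p']
CY=4.1
def Rz(a): return R.from_euler('z',a,degrees=True).as_matrix()
Rc0=Rz(CY); o0=np.array([.574,-.043,.006])
y=np.radians(20.4);t=.436
x=np.array([np.cos(y)*np.cos(t),np.sin(y)*np.cos(t),np.sin(t)]);yy=np.array([-np.sin(y),np.cos(y),0]);zz=np.cross(x,yy)
Rc=np.stack([x,yy,zz],1); H=np.array([.7723,.0981,.257]); F=H-.141*x
oT=F-.045*x-.040*zz
A=Rc@Rc0.T
RT=A@R0; pT=oT+A@(p0-o0)
s=ctrl.get_state(); Rm=R.from_quat(s['tcp_rot']).as_matrix(); p=s['eef_pos']
print('t',s['time'],'q',s['qpos'].round(3),'p',p.round(4),'F',np.round(s['contact_force'],1),'op',round(s['opening']*8.54,2))
E_=R.from_matrix(Rm.T@RT).as_rotvec()
print('target p',pT.round(4),'tool z tgt',RT[:,2].round(3),'tool z now',Rm[:,2].round(3))
lean=lambda v:(np.degrees(np.arccos(-v[2])).round(2),np.degrees(np.arctan2(v[1],v[0])).round(1))
print('lean tgt/now',lean(RT[:,2]),lean(Rm[:,2]))
print('rot err in tool axes rad',E_.round(4),'shift cm',((pT-p)@Rm*100).round(2))
# cartridge now
A2=Rm@R0.T; Rcn=A2@Rc0; on=p+A2@(o0-p0)
c=[on+Rcn@np.array([a*.045,b*.016,e]) for a in(-1,1) for b in(-1,1) for e in(0,.068)]
print('cart minz',min(q[2] for q in c).round(3),'window',(on+Rcn@[.045,0,.04]).round(4),'F',F.round(4))
E
python3 tgt.py
```

```text
t 9.25 q [ 3.760e-01 -1.300e-02  1.429e+00 -1.000e-03  1.716e+00 -1.559e+00] p [0.489  0.3011 0.502 ] F [-0.6  0.6 -0.8] op 3.14
target p [0.6195 0.0413 0.1697] tool z tgt [ 0.413  0.153 -0.898] tool z now [ 0.01   0.003 -1.   ]
lean tgt/now (np.float64(26.11), np.float64(20.4)) (np.float64(0.58), np.float64(17.2))
rot err in tool axes rad [-0.4457 -0.0018  0.0051] shift cm [-28.9    2.62  33.27]
cart minz 0.472 window [0.53   0.3165 0.5118] F [0.6525 0.0535 0.1975]
```

send_rows(motion=[-0.2,4,0,0,2.4,-0.1,4,0,0,2.4,-0.1,4,0,0,2.4,0,4,0,0,2.4,0,4,0,0,2.4,0,4,0,0,2.4])

```text
time: 9.85
eef_pos: [0.7164, 0.3826, 0.4983]
tcp_rot: [0.567, 0.824, -0.001, 0.002]
contact_force: [1.1, 0.4, -1.2]
opening: 0.37
```

```bash
python3 tgt.py
```

```text
t 9.85 q [ 0.367  0.602  0.682 -0.004  1.857 -1.57 ] p [0.7164 0.3826 0.4983] F [ 1.1  0.4 -1.2] op 3.16
target p [0.6195 0.0413 0.1697] tool z tgt [ 0.413  0.153 -0.898] tool z now [ 0.002 -0.003 -1.   ]
lean tgt/now (np.float64(26.11), np.float64(20.4)) (np.float64(0.2), np.float64(-54.7))
rot err in tool axes rad [-0.4548  0.0006  0.0074] shift cm [-28.3  -21.27  32.94]
cart minz 0.468 window [0.7574 0.3981 0.5077] F [0.6525 0.0535 0.1975]
```

send_rows(motion=[0,4,0,0,2.4,0,4,0,0,2.4,0,4,0,0,2.4,0,4,0,0,2.4])

```text
time: 10.25
eef_pos: [0.8145, 0.4075, 0.4425]
tcp_rot: [0.569, 0.823, 0.006, 0.005]
contact_force: [0.4, 0.3, -2.5]
opening: 0.368
```

```bash
python3 tgt.py
```

```text
t 10.25 q [ 0.353  0.966  0.214 -0.     1.947 -1.579] p [0.8145 0.4075 0.4425] F [ 0.4  0.3 -2.5] op 3.14
target p [0.6195 0.0413 0.1697] tool z tgt [ 0.413  0.153 -0.898] tool z now [ 0.014  0.005 -1.   ]
lean tgt/now (np.float64(26.11), np.float64(20.4)) (np.float64(0.88), np.float64(18.6))
rot err in tool axes rad [-0.4404 -0.0013  0.0027] shift cm [-27.35 -31.6   26.81]
cart minz 0.413 window [0.8555 0.4228 0.4525] F [0.6525 0.0535 0.1975]
```

send_rows(motion=[0,4.5,-2.5,0,2.4,0,4.5,-2.5,0,2.4,0,4.5,-2.5,0,2.4,0,4.5,-2.5,0,2.4])

```text
time: 10.65
eef_pos: [0.8385, 0.3965, 0.458]
tcp_rot: [0.569, 0.821, 0.048, 0.028]
contact_force: [0.9, -0.6, -1.7]
opening: 0.367
```

```bash
python3 tgt.py
```

```text
t 10.65 q [ 0.329  0.952  0.21   0.013  1.87  -1.595] p [0.8385 0.3965 0.458 ] F [ 0.9 -0.6 -1.7] op 3.13
target p [0.6195 0.0413 0.1697] tool z tgt [ 0.413  0.153 -0.898] tool z now [ 0.1    0.047 -0.994]
lean tgt/now (np.float64(26.11), np.float64(20.4)) (np.float64(6.32), np.float64(25.1))
rot err in tool axes rad [-0.3458 -0.0098 -0.0022] shift cm [-25.82 -35.92  24.81]
cart minz 0.424 window [0.8785 0.4112 0.4722] F [0.6525 0.0535 0.1975]
```

send_rows(motion=[0.8,4.5,-2,0,2.4,0.8,4.5,-2,0,2.4,0.8,4.5,-2,0,2.4,0.8,4.5,-2,0,2.4])

```text
time: 11.05
eef_pos: [0.844, 0.4162, 0.4952]
tcp_rot: [0.566, 0.816, 0.102, 0.059]
contact_force: [0.6, 0.1, -1.5]
opening: 0.363
```

```bash
python3 tgt.py; python3 -c "
from h import *
print(ctrl.get_state()['qpos'])"
```

```text
t 11.05 q [ 0.345  0.916  0.21   0.022  1.781 -1.577] p [0.844  0.4162 0.4952] F [ 0.6  0.1 -1.5] op 3.1
target p [0.6195 0.0413 0.1697] tool z tgt [ 0.413  0.153 -0.898] tool z now [ 0.211  0.099 -0.972]
lean tgt/now (np.float64(26.11), np.float64(20.4)) (np.float64(13.49), np.float64(25.2))
rot err in tool axes rad [-0.221  -0.0197 -0.0049] shift cm [-27.78 -40.74  23.19]
cart minz 0.456 window [0.8821 0.43   0.5145] F [0.6525 0.0535 0.1975]
[ 0.34485389  0.91606515  0.21028845  0.02245681  1.78075182 -1.57659982]
```

send_rows(motion=[2,4.5,-1.5,0,2.4,2,4.5,-1.5,0,2.4,2,4.5,-1.5,0,2.4,2,4.5,-1.5,0,2.4])

```text
time: 11.45
eef_pos: [0.8321, 0.4751, 0.5201]
tcp_rot: [0.561, 0.81, 0.152, 0.084]
contact_force: [-0.5, 0.5, -2.4]
opening: 0.371
```

```bash
python3 tgt.py; python3 -c "
from h import *
print(ctrl.get_state()['qpos'])"
```

```text
t 11.45 q [ 0.409  0.896  0.211  0.017  1.686 -1.516] p [0.8321 0.4751 0.5201] F [-0.5  0.5 -2.4] op 3.17
target p [0.6195 0.0413 0.1697] tool z tgt [ 0.413  0.153 -0.898] tool z now [ 0.306  0.151 -0.94 ]
lean tgt/now (np.float64(26.11), np.float64(20.4)) (np.float64(19.98), np.float64(26.3))
rot err in tool axes rad [-0.1088 -0.0352 -0.007 ] shift cm [-34.09 -44.79  19.85]
cart minz 0.477 window [0.868  0.4878 0.5438] F [0.6525 0.0535 0.1975]
[ 0.40879465  0.8962389   0.21126427  0.01724216  1.68581365 -1.51649494]
```

send_rows(motion=[-4,3,-1,0,2.4,-4,3,-1,0,2.4,-4,3,-1,0,2.4,-4,3,-1,0,2.4])

```text
time: 11.85
eef_pos: [0.8996, 0.3421, 0.5448]
tcp_rot: [0.548, 0.81, 0.182, 0.098]
contact_force: [0.6, -0.0, -2.0]
opening: 0.367
```

```bash
python3 tgt.py
```

```text
t 11.85 q [ 0.232  0.875  0.211  0.1    1.649 -1.691] p [0.8996 0.3421 0.5448] F [ 0.6 -0.  -2. ] op 3.13
target p [0.6195 0.0413 0.1697] tool z tgt [ 0.413  0.153 -0.898] tool z now [ 0.359  0.188 -0.914]
lean tgt/now (np.float64(26.11), np.float64(20.4)) (np.float64(23.92), np.float64(27.6))
rot err in tool axes rad [-0.0407 -0.0512  0.0104] shift cm [-18.72 -49.    18.57]
cart minz 0.499 window [0.9337 0.3548 0.5711] F [0.6525 0.0535 0.1975]
```

```bash
python3 go.py .80 -.30 .52; python3 go.py .84 -.04 .52
```

```text
t 11.85 q [ 0.232  0.875  0.211  0.1    1.649 -1.691] p [0.8996 0.3421 0.5448] F [ 0.6 -0.  -2. ] op 3.13
zaxis [ 0.359  0.188 -0.914] x az deg 112.3
tool cm [-55.69 -30.8  -13.37]
t 11.85 q [ 0.232  0.875  0.211  0.1    1.649 -1.691] p [0.8996 0.3421 0.5448] F [ 0.6 -0.  -2. ] op 3.13
zaxis [ 0.359  0.188 -0.914] x az deg 112.3
tool cm [-33.17 -18.76  -7.05]
```

send_rows(motion=[-4,-2.2,-0.9,0,2.4,-4,-2.2,-0.9,0,2.4,-4,-2.2,-0.9,0,2.4,-4,-2.2,-0.9,0,2.4,-4,-2.2,-0.9,0,2.4,-4,-2.2,-0.9,0,2.4,-4,-2.2,-0.9,0,2.4,-4,-2.2,-0.9,0,2.4])

```text
time: 12.65
eef_pos: [0.8482, -0.029, 0.5101]
tcp_rot: [0.547, 0.812, 0.18, 0.095]
contact_force: [0.5, 0.3, -2.0]
opening: 0.366
```

```bash
python3 tgt.py;python3 go.py .82 -.32 .52
```

```text
t 12.65 q [-0.232  0.452  0.907  0.268  1.471 -2.173] p [ 0.8482 -0.029   0.5101] F [ 0.5  0.3 -2. ] op 3.13
target p [0.6195 0.0413 0.1697] tool z tgt [ 0.413  0.153 -0.898] tool z now [ 0.352  0.188 -0.917]
lean tgt/now (np.float64(26.11), np.float64(20.4)) (np.float64(23.49), np.float64(28.1))
rot err in tool axes rad [-0.0484 -0.0543  0.015 ] shift cm [ 13.85 -30.65  24.5 ]
cart minz 0.464 window [ 0.8824 -0.0161  0.5361] F [0.6525 0.0535 0.1975]
t 12.65 q [-0.232  0.452  0.907  0.268  1.471 -2.173] p [ 0.8482 -0.029   0.5101] F [ 0.5  0.3 -2. ] op 3.13
zaxis [ 0.352  0.188 -0.917] x az deg 112.6
tool cm [-25.72 -11.84  -7.37]
```

send_rows(motion=[-4.2,-1.9,-1.2,0,2.4,-4.2,-1.9,-1.2,0,2.4,-4.2,-1.9,-1.2,0,2.4,-4.2,-1.9,-1.2,0,2.4,-4.2,-1.7,-1.2,0,2.4,-4.2,-1.7,-1.2,0,2.4])

```text
time: 13.25
eef_pos: [0.8248, -0.3166, 0.5239]
tcp_rot: [0.545, 0.813, 0.179, 0.098]
contact_force: [0.9, -0.1, -2.4]
opening: 0.366
```

```bash
python3 tgt.py;python3 go.py 1.07 -.46 .58
```

```text
t 13.25 q [-0.581  0.637  0.622  0.359  1.667 -2.468] p [ 0.8248 -0.3166  0.5239] F [ 0.9 -0.1 -2.4] op 3.13
target p [0.6195 0.0413 0.1697] tool z tgt [ 0.413  0.153 -0.898] tool z now [ 0.354  0.185 -0.917]
lean tgt/now (np.float64(26.11), np.float64(20.4)) (np.float64(23.57), np.float64(27.6))
rot err in tool axes rad [-0.0466 -0.0511  0.0199] shift cm [ 39.62 -19.36  31.82]
cart minz 0.478 window [ 0.8589 -0.3035  0.55  ] F [0.6525 0.0535 0.1975]
t 13.25 q [-0.581  0.637  0.622  0.359  1.667 -2.468] p [ 0.8248 -0.3166  0.5239] F [ 0.9 -0.1 -2.4] op 3.13
zaxis [ 0.354  0.185 -0.917] x az deg 112.78
tool cm [-22.49  18.21   0.89]
```

send_rows(motion=[-3.4,2.8,0,0.01,2.4,-3.4,2.8,0,0,2.4,-3.4,2.8,0,0,2.4,-3.4,2.8,0,0,2.4])

```text
time: 13.65
eef_pos: [0.8883, -0.3716, 0.4887]
tcp_rot: [0.558, 0.801, 0.185, 0.109]
contact_force: [-0.3, -0.2, 0.9]
opening: 0.365
```

```bash
python3 tgt.py
```

```text
t 13.65 q [-0.595  0.94   0.214  0.373  1.739 -2.41 ] p [ 0.8883 -0.3716  0.4887] F [-0.3 -0.2  0.9] op 3.12
target p [0.6195 0.0413 0.1697] tool z tgt [ 0.413  0.153 -0.898] tool z now [ 0.382  0.175 -0.907]
lean tgt/now (np.float64(26.11), np.float64(20.4)) (np.float64(24.87), np.float64(24.6))
rot err in tool axes rad [-0.0227 -0.0307 -0.0119] shift cm [ 47.09 -23.63  25.88]
cart minz 0.442 window [ 0.9222 -0.3599  0.5156] F [0.6525 0.0535 0.1975]
```

Working. A few more rows, aimed a little more upward.

send_rows(motion=[-3.2,3,-1,0,2.4,-3.2,3,-1,0,2.4])

```text
time: 13.85
eef_pos: [0.8965, -0.3848, 0.4857]
tcp_rot: [0.56, 0.796, 0.191, 0.129]
contact_force: [-0.9, 1.0, -1.6]
opening: 0.367
```

```bash
python3 tgt.py
```

```text
t 13.85 q [-0.605  0.949  0.21   0.381  1.696 -2.416] p [ 0.8965 -0.3848  0.4857] F [-0.9  1.  -1.6] op 3.13
target p [0.6195 0.0413 0.1697] tool z tgt [ 0.413  0.153 -0.898] tool z now [ 0.419  0.159 -0.894]
lean tgt/now (np.float64(26.11), np.float64(20.4)) (np.float64(26.64), np.float64(20.8))
rot err in tool axes rad [ 0.0091 -0.0036 -0.0154] shift cm [ 49.2  -24.74  23.43]
cart minz 0.439 window [ 0.9295 -0.3733  0.5138] F [0.6525 0.0535 0.1975]
```

```bash
python3 go.py .60 -.10 .30
```

```text
t 13.85 q [-0.605  0.949  0.21   0.381  1.696 -2.416] p [ 0.8965 -0.3848  0.4857] F [-0.9  1.  -1.6] op 3.13
zaxis [ 0.419  0.159 -0.894] x az deg 109.82
tool cm [ 36.68 -24.77   8.72]
```

send_rows(motion=[1.5,-1.2,0.4,0,2.4,2.7,-1.8,0.6,0,2.4,2.7,-1.8,0.6,0,2.4,2.7,-1.8,0.6,0,2.4,2.7,-1.8,0.6,0,2.4,2.7,-1.8,0.6,0,2.4,2.7,-1.8,0.6,0,2.4,2.7,-1.8,0.6,0,2.4])

```text
time: 14.65
eef_pos: [0.7315, -0.2261, 0.3955]
tcp_rot: [0.557, 0.794, 0.191, 0.151]
contact_force: [0.6, 0.4, -1.8]
opening: 0.367
```

```bash
python3 tgt.py;python3 go.py .6 -.1 .30
```

```text
t 14.65 q [-0.549  0.212  1.425  0.389  1.188 -2.554] p [ 0.7315 -0.2261  0.3955] F [ 0.6  0.4 -1.8] op 3.14
target p [0.6195 0.0413 0.1697] tool z tgt [ 0.413  0.153 -0.898] tool z now [ 0.453  0.135 -0.881]
lean tgt/now (np.float64(26.11), np.float64(20.4)) (np.float64(28.23), np.float64(16.6))
rot err in tool axes rad [ 0.0361  0.0313 -0.0048] shift cm [ 29.54 -11.75  18.43]
cart minz 0.348 window [ 0.7635 -0.2141  0.4245] F [0.6525 0.0535 0.1975]
t 14.65 q [-0.549  0.212  1.425  0.389  1.188 -2.554] p [ 0.7315 -0.2261  0.3955] F [ 0.6  0.4 -1.8] op 3.14
zaxis [ 0.453  0.135 -0.881] x az deg 109.46
tool cm [ 16.52 -11.53   4.16]
```

send_rows(motion=[2.5,-1.6,0.6,0,2.4,2.5,-1.6,0.6,0,2.4,2.5,-1.6,0.6,0,2.4,2.5,-1.6,0.6,0,2.4,2.5,-1.6,0.6,0,2.4,2.5,-1.6,0.6,0,2.4,0,0,0,0,2.4])

```text
time: 15.35
eef_pos: [0.6151, -0.1013, 0.3361]
tcp_rot: [0.55, 0.793, 0.194, 0.173]
contact_force: [0.2, -1.3, -2.7]
opening: 0.368
```

```bash
python3 tgt.py;python3 go.py .6 -.1 .30
```

```text
t 15.35 q [-0.458 -0.132  1.892  0.393  0.998 -2.537] p [ 0.6151 -0.1013  0.3361] F [ 0.2 -1.3 -2.7] op 3.14
target p [0.6195 0.0413 0.1697] tool z tgt [ 0.413  0.153 -0.898] tool z now [ 0.489  0.118 -0.865]
lean tgt/now (np.float64(26.11), np.float64(20.4)) (np.float64(30.17), np.float64(13.6))
rot err in tool axes rad [0.0672 0.0601 0.0133] shift cm [14.27 -3.41 16.28]
cart minz 0.287 window [ 0.6459 -0.0885  0.3661] F [0.6525 0.0535 0.1975]
t 15.35 q [-0.458 -0.132  1.892  0.393  0.998 -2.537] p [ 0.6151 -0.1013  0.3361] F [ 0.2 -1.3 -2.7] op 3.14
zaxis [ 0.489  0.118 -0.865] x az deg 109.57
tool cm [ 0.84 -2.98  2.39]
```

```bash
python3 go.py .51 -.22 .33; python3 go.py .42 -.18 .33
```

```text
t 15.35 q [-0.458 -0.132  1.892  0.393  0.998 -2.537] p [ 0.6151 -0.1013  0.3361] F [ 0.2 -1.3 -2.7] op 3.14
zaxis [ 0.489  0.118 -0.865] x az deg 109.57
tool cm [ -7.62 -12.56  -6.01]
t 15.35 q [-0.458 -0.132  1.892  0.393  0.998 -2.537] p [ 0.6151 -0.1013  0.3361] F [ 0.2 -1.3 -2.7] op 3.14
zaxis [ 0.489  0.118 -0.865] x az deg 109.57
tool cm [ -0.84 -18.54  -9.94]
```

```bash
python3 go.py .515 -.096 .336
```

```text
t 15.35 q [-0.458 -0.132  1.892  0.393  0.998 -2.537] p [ 0.6151 -0.1013  0.3361] F [ 0.2 -1.3 -2.7] op 3.14
zaxis [ 0.489  0.118 -0.865] x az deg 109.57
tool cm [ 3.84 -7.91 -4.82]
```

send_rows(motion=[1.3,-2.6,-1.6,0,2.4,1.3,-2.6,-1.6,0,2.4,1.3,-2.6,-1.6,0,2.4,1.3,-2.6,-1.6,0,2.4])

```text
time: 15.75
eef_pos: [0.4841, -0.0937, 0.3497]
tcp_rot: [0.546, 0.793, 0.195, 0.186]
contact_force: [0.2, -0.4, -1.2]
opening: 0.367
```

```bash
python3 tgt.py
```

```text
t 15.75 q [-0.596 -0.482  2.139  0.428  1.122 -2.649] p [ 0.4841 -0.0937  0.3497] F [ 0.2 -0.4 -1.2] op 3.14
target p [0.6195 0.0413 0.1697] tool z tgt [ 0.413  0.153 -0.898] tool z now [ 0.509  0.107 -0.854]
lean tgt/now (np.float64(26.11), np.float64(20.4)) (np.float64(31.32), np.float64(11.9))
rot err in tool axes rad [0.0847 0.0783 0.0254] shift cm [ 9.61  5.92 23.71]
cart minz 0.3 window [ 0.5142 -0.0805  0.3803] F [0.6525 0.0535 0.1975]
```

send_rows(motion=[1.2,-2.6,-1.6,0,2.4,1.2,-2.6,-1.6,0,2.4,1.2,-2.6,-1.6,0,2.4])

```text
time: 16.05
eef_pos: [0.3841, -0.0911, 0.3589]
tcp_rot: [0.542, 0.794, 0.194, 0.198]
contact_force: [-1.1, -0.3, -1.0]
opening: 0.369
```

```bash
python3 tgt.py
```

```text
t 16.05 q [-0.795 -0.786  2.292  0.47   1.324 -2.783] p [ 0.3841 -0.0911  0.3589] F [-1.1 -0.3 -1. ] op 3.15
target p [0.6195 0.0413 0.1697] tool z tgt [ 0.413  0.153 -0.898] tool z now [ 0.524  0.093 -0.847]
lean tgt/now (np.float64(26.11), np.float64(20.4)) (np.float64(32.15), np.float64(10.1))
rot err in tool axes rad [0.0958 0.0974 0.0371] shift cm [ 6.48 13.04 29.58]
cart minz 0.308 window [ 0.4135 -0.0773  0.3897] F [0.6525 0.0535 0.1975]
```

send_rows(motion=[1.5,-1.5,-0.9,0.1,2.4,1.5,-2.2,-1.3,0.1,2.4,1.5,-2.4,-1.5,0.05,2.4])

```text
time: 16.35
eef_pos: [0.3449, -0.0882, 0.3674]
tcp_rot: [0.639, 0.72, 0.213, 0.165]
contact_force: [-0.0, -0.5, -2.2]
opening: 0.37
```

```bash
python3 tgt.py
```

```text
t 16.35 q [-0.899 -0.896  2.32   0.48   1.457 -2.581] p [ 0.3449 -0.0882  0.3674] F [-0.  -0.5 -2.2] op 3.16
target p [0.6195 0.0413 0.1697] tool z tgt [ 0.413  0.153 -0.898] tool z now [ 0.509  0.096 -0.855]
lean tgt/now (np.float64(26.11), np.float64(20.4)) (np.float64(31.21), np.float64(10.7))
rot err in tool axes rad [ 0.0914  0.0782 -0.2182] shift cm [ 8.61 14.34 32.14]
cart minz 0.318 window [ 0.3774 -0.0852  0.3982] F [0.6525 0.0535 0.1975]
```

```bash
python3 go.py .245 -.07 .367
```

```text
t 16.35 q [-0.899 -0.896  2.32   0.48   1.457 -2.581] p [ 0.3449 -0.0882  0.3674] F [-0.  -0.5 -2.2] op 3.16
zaxis [ 0.509  0.096 -0.855] x az deg 97.4
tool cm [ 3.09 -8.35 -4.87]
```

send_rows(motion=[1.5,-4,-2.4,0,2.4,1.5,-4,-2.4,0,2.4,1.5,-4,-2.4,0,2.4])

```text
time: 16.65
eef_pos: [0.2905, -0.1323, 0.394]
tcp_rot: [0.634, 0.732, 0.208, 0.135]
contact_force: [0.0, -1.2, -2.5]
opening: 0.367
```

```bash
python3 tgt.py
```

```text
t 16.65 q [-1.189 -0.896  2.263  0.504  1.7   -2.817] p [ 0.2905 -0.1323  0.394 ] F [ 0.  -1.2 -2.5] op 3.14
target p [0.6195 0.0413 0.1697] tool z tgt [ 0.413  0.153 -0.898] tool z now [ 0.462  0.133 -0.877]
lean tgt/now (np.float64(26.11), np.float64(20.4)) (np.float64(28.77), np.float64(16.1))
rot err in tool axes rad [ 0.0487  0.0315 -0.2067] shift cm [10.39 19.89 37.18]
cart minz 0.345 window [ 0.3245 -0.1289  0.4231] F [0.6525 0.0535 0.1975]
```

```bash
python3 go.py .59 -.03 .30
```

```text
t 16.65 q [-1.189 -0.896  2.263  0.504  1.7   -2.817] p [ 0.2905 -0.1323  0.394 ] F [ 0.  -1.2 -2.5] op 3.14
zaxis [ 0.462  0.133 -0.877] x az deg 99.17
tool cm [ 4.7  22.75 23.45]
```

send_rows(motion=[0.8,1.5,1.5,0.05,2.4,0.5,2.5,2.5,0,2.4,0.5,2.5,2.5,0,2.4,0.5,2.5,2.5,0,2.4,0.5,2.5,2.5,0,2.4,0.5,2.5,2.5,0,2.4])

```text
time: 17.25
eef_pos: [0.4794, -0.0995, 0.3678]
tcp_rot: [0.665, 0.699, 0.203, 0.165]
contact_force: [-0.1, -0.4, -2.0]
opening: 0.371
```

```bash
python3 tgt.py; python3 go.py .59 -.03 .30
```

```text
t 17.25 q [-0.589 -0.5    2.115  0.375  1.138 -2.302] p [ 0.4794 -0.0995  0.3678] F [-0.1 -0.4 -2. ] op 3.17
target p [0.6195 0.0413 0.1697] tool z tgt [ 0.413  0.153 -0.898] tool z now [ 0.502  0.064 -0.863]
lean tgt/now (np.float64(26.11), np.float64(20.4)) (np.float64(30.38), np.float64(7.3))
rot err in tool axes rad [ 0.0782  0.1054 -0.2809] shift cm [12.42  2.56 25.02]
cart minz 0.319 window [ 0.5125 -0.0988  0.3981] F [0.6525 0.0535 0.1975]
t 17.25 q [-0.589 -0.5    2.115  0.375  1.138 -2.302] p [ 0.4794 -0.0995  0.3678] F [-0.1 -0.4 -2. ] op 3.17
zaxis [ 0.502  0.064 -0.863] x az deg 93.48
tool cm [ 5.99  6.35 11.85]
```

send_rows(motion=[1.1,1.2,2.3,-0.05,2.4,1.1,1.2,2.3,-0.05,2.4,1.1,1.2,2.3,-0.05,2.4,1.1,1.2,2.3,-0.05,2.4,1.1,1.2,2.3,-0.05,2.4,0,0,0,0,2.4])

```text
time: 17.85
eef_pos: [0.5943, -0.0274, 0.3202]
tcp_rot: [0.562, 0.778, 0.185, 0.21]
contact_force: [-0.3, 0.6, -2.1]
opening: 0.369
```

```bash
python3 tgt.py; python3 go.py .59 -.03 .30
```

```text
t 17.85 q [-0.307 -0.236  2.019  0.286  0.85  -2.331] p [ 0.5943 -0.0274  0.3202] F [-0.3  0.6 -2.1] op 3.15
target p [0.6195 0.0413 0.1697] tool z tgt [ 0.413  0.153 -0.898] tool z now [ 0.535  0.053 -0.843]
lean tgt/now (np.float64(26.11), np.float64(20.4)) (np.float64(32.49), np.float64(5.6))
rot err in tool axes rad [ 0.0957  0.1375 -0.0066] shift cm [ 7.62 -3.83 14.4 ]
cart minz 0.269 window [ 0.6243 -0.0149  0.3512] F [0.6525 0.0535 0.1975]
t 17.85 q [-0.307 -0.236  2.019  0.286  0.85  -2.331] p [ 0.5943 -0.0274  0.3202] F [-0.3  0.6 -2.1] op 3.15
zaxis [ 0.535  0.053 -0.843] x az deg 106.37
tool cm [ 0.11 -1.48  1.47]
```

```bash
cat > kin.py <<'E'
import numpy as np
from scipy.spatial.transform import Rotation as R
from scipy.optimize import least_squares
D=[([1.14601826,.286323153,1.57676974,0,1.27856956,-.15001268],[.1831099,.64965031,.23127159]),
([.416,-.177,2.06,.002,1.252,-1.253],[.3816,.2794,.2316]),
([-.303,.024,1.910,.010,1.192,-1.941],[.5486,-.0635,.2113]),
([-.274,.167,2.003,.009,.956,-1.923],[.5461,-.0468,.0879]),
([-.253,.304,1.951,.008,.867,-1.903],[.5753,-.0429,.0357]),
([.376,-.013,1.429,-.001,1.716,-1.559],[.489,.3011,.502]),
([.367,.602,.682,-.004,1.857,-1.57],[.7164,.3826,.4983]),
([.353,.966,.214,0,1.947,-1.579],[.8145,.4075,.4425]),
([.34485389,.91606515,.21028845,.02245681,1.78075182,-1.57659982],[.844,.4162,.4952]),
([-.232,.452,.907,.268,1.471,-2.173],[.8482,-.029,.5101]),
([-.605,.949,.21,.381,1.696,-2.416],[.8965,-.3848,.4857]),
([-.458,-.132,1.892,.393,.998,-2.537],[.6151,-.1013,.3361]),
([-1.189,-.896,2.263,.504,1.7,-2.817],[.2905,-.1323,.394]),
([-.307,-.236,2.019,.286,.85,-2.331],[.5943,-.0274,.3202])]
def Rot(q):
    z=lambda a:R.from_euler('z',a); y=lambda a:R.from_euler('y',a)
    return z(q[0]),y(q[1]),y(q[2]),z(q[3]),y(q[4]),z(q[5])
def fk(q,k):
    A,B,C,E,F,G=Rot(q); h,lat,L1,a2,L2,b2,L3,c3,x1=k
    r=A; p=r.apply([x1,lat,h]); r=r*B; p=p+r.apply([0,0,L1]); r=r*C; p=p+r.apply([a2,b2,L2]); r=r*E*F; p=p+r.apply([c3,0,L3]); r=r*G
    return p,r
def f(k): return np.concatenate([fk(q,k)[0]-p for q,p in D])
K=least_squares(f,[.2,.1,.4,0,.35,0,.25,0,0]).x
if __name__=='__main__':
    print(K.round(4)); print(np.abs(f(K)).max()*1000,'mm')
    from plant import ctrl
    s=ctrl.get_state(); p,r=fk(s['qpos'],K); print(p-s['eef_pos'],(r.inv()*R.from_quat(s['tcp_rot'])).as_rotvec())
E
python3 kin.py
```

```text
[ 2.4060e-01  1.1803e+00  4.4300e-01  2.0700e-02  5.7270e-01 -1.0794e+00
  2.4960e-01 -0.0000e+00 -3.0000e-04]
0.5061713421349312 mm
[3.94359403e-05 2.86396737e-05 1.94727537e-05] [-3.48786850e-16 -1.30795069e-16  3.14159265e+00]
```

```bash
python3 -c "
from h import *
s=ctrl.get_state();print(s['qpos'].round(5),s['dq'].round(3),s['joint_efforts'].round(1))"
```

```text
[-0.3074  -0.2364   2.01895  0.28578  0.85012 -2.33106] [-0.012 -0.049 -0.052 -0.013  0.005  0.004] [  0.3 -22.9 -33.3   0.6  -1.5  -0. ]
```

send_rows(motion=[0,0,0,0,2.4,0,0,0,0,2.4,0,0,0,0,2.4,0,0,0,0,2.4])

```text
time: 18.25
eef_pos: [0.5962, -0.0292, 0.3301]
tcp_rot: [0.561, 0.776, 0.187, 0.217]
contact_force: [-0.6, 0.2, -1.7]
opening: 0.365
```

```bash
python3 -c "
from h import *
s=ctrl.get_state();print(s['qpos'].round(5),s['dq'].round(3),s['joint_efforts'].round(1))"; python3 tgt.py
```

```text
[-0.30948 -0.24396  2.01084  0.28609  0.85067 -2.33082] [-0.009 -0.018 -0.006  0.001  0.002  0.002] [  0.1 -22.6 -32.7   0.6  -1.3  -0. ]
t 18.25 q [-0.309 -0.244  2.011  0.286  0.851 -2.331] p [ 0.5962 -0.0292  0.3301] F [-0.6  0.2 -1.7] op 3.11
target p [0.6195 0.0413 0.1697] tool z tgt [ 0.413  0.153 -0.898] tool z now [ 0.547  0.048 -0.836]
lean tgt/now (np.float64(26.11), np.float64(20.4)) (np.float64(33.3), np.float64(5.0))
rot err in tool axes rad [ 0.108   0.1464 -0.0051] shift cm [ 8.09 -4.62 15.01]
cart minz 0.279 window [ 0.6257 -0.0166  0.3614] F [0.6525 0.0535 0.1975]
```

send_rows(motion=[0,0,0,0,2.4,0,0,0,0,2.4,0,0,0,0,2.4])

```text
time: 18.55
eef_pos: [0.5959, -0.0304, 0.3316]
tcp_rot: [0.562, 0.776, 0.188, 0.218]
contact_force: [0.2, 0.4, -2.9]
opening: 0.365
```

```bash
python3 -c "
from h import *
s=ctrl.get_state();print(s['qpos'].round(5),s['dq'].round(3),s['joint_efforts'].round(1),s['eef_pos'])"
```

```text
[-0.31165 -0.24656  2.01076  0.28607  0.85086 -2.33082] [-0.005 -0.004  0.003 -0.     0.    -0.001] [  0.  -22.7 -32.7   0.6  -1.3  -0. ] [ 0.59587761 -0.03038416  0.33159094]
```

Run:
```python
from h import *
P=np.array([[r*np.cos(np.radians(a)),r*np.sin(np.radians(a)),.5] for a in (60,90,110,130,140) for r in (.75,.95)])
for n in('scene','top'): print(n,proj(n,P).round().tolist())
from m1 import cloud
for n in('scene','top'):
    Q,C=cloud(n); m=(Q[:,2]>.25)&(Q[:,0]<.3)
    r=np.hypot(Q[m,0],Q[m,1]); az=np.degrees(np.arctan2(Q[m,1],Q[m,0]))
    h=np.histogram(az[(r>.3)&(r<1.3)],bins=np.arange(-180,181,20)); print(n,h[0].tolist(), Q[m].min(0),Q[m].max(0))
```

```text
scene [[704.0, 350.0], [818.0, 523.0], [873.0, 259.0], [1044.0, 361.0], [888.0, 167.0], [1033.0, 217.0], [847.0, 82.0], [952.0, 96.0], [814.0, 45.0], [901.0, 48.0]]
top [[-103.0, 283.0], [-189.0, 229.0], [-181.0, 491.0], [-294.0, 490.0], [-173.0, 646.0], [-288.0, 689.0], [-111.0, 790.0], [-213.0, 878.0], [-62.0, 851.0], [-149.0, 958.0]]
scene [38, 0, 0, 0, 0, 0, 0, 0, 0, 0, 0, 0, 0, 0, 0, 0, 0, 0] [-0.73050218 -0.17587633  0.25000642] [0.09954003 0.17458032 0.49201096]
top [0, 0, 0, 0, 0, 0, 0, 0, 0, 0, 0, 0, 0, 0, 0, 0, 0, 0] [ 0.05895048 -0.07336973  0.25020004] [0.0958887  0.03053679 0.29700052]
```

```bash
cat > sim.py <<'E'
from kin import *
LO=np.array([-2.77,-.9,.21,-1.53,.24,-2.84]);HI=np.array([2.77,2.22,2.48,4.67,2.81,2.84])
VM=.7*np.array([2.79,2.79,3.14,3.14,3.14,3.14])*.1
OFF=R.from_euler('z',np.pi)
def FK(q):
    p,r=fk(q,K); return p,r*OFF
def step(q,row,w):
    p,r=FK(q); d=np.array(row[:3])/100; n=np.linalg.norm(d)
    if n>.05: d*=.05/n
    pt=p+r.apply(d); rt=r*R.from_rotvec([0,0,row[3]])
    def f(x):
        a,b=FK(x); return np.r_[(a-pt)/w,(b.inv()*rt).as_rotvec()]
    x=least_squares(f,np.clip(q,LO+1e-4,HI-1e-4),bounds=(LO,HI),xtol=1e-10,ftol=1e-10).x
    s=np.max(np.abs(x-q)/VM); 
    return q+(x-q)/max(1,s)
def lean(q):
    v=FK(q)[1].as_matrix()[:,2]; return v
def run(q,rows,w):
    q=np.array(q,float)
    for r in rows: q=step(q,r,w)
    return q
if __name__=='__main__':
    q0=[.353,.966,.214,0,1.947,-1.579]
    for w in (.05,.1,.2,.3,.5,1):
        q=run(q0,[(0,4.5,-2.5,0)]*4,w); print(w,'A',q.round(3),FK(q)[0].round(3),lean(q).round(3),'meas q .329 .952 .21 .013 1.87 -1.595 lean .1 .047')
        q=run([.40879465,.8962389,.21126427,.01724216,1.68581365,-1.51649494],[(-4,3,-1,0)]*4,w); print('   B',q.round(3),lean(q).round(3),'meas .232 .875 .211 .1 1.649 -1.691 .359 .188')
        q=run([-.899,-.896,2.32,.48,1.457,-2.581],[(1.5,-4,-2.4,0)]*3,w); print('   C',q.round(3),lean(q).round(3),'meas -1.189 -.896 2.263 .504 1.7 -2.817; .462 .133')
        q=run([-.605,.949,.21,.381,1.696,-2.416],[(1.5,-1.2,.4,0)]+[(2.7,-1.8,.6,0)]*7,w); print('   D',q.round(3),lean(q).round(3),'meas -.549 .212 1.425 .389 1.188 -2.554; .453 .135')
E
python3 sim.py
```

```text
0.05 A [ 0.33   0.887  0.21   0.086  1.301 -1.593] [0.936 0.449 0.58 ] [ 0.612  0.297 -0.733] meas q .329 .952 .21 .013 1.87 -1.595 lean .1 .047
   B [ 0.218  0.866  0.21   0.152  1.318 -1.687] [ 0.627  0.288 -0.724] meas .232 .875 .211 .1 1.649 -1.691 .359 .188
   C [-1.194 -0.9    2.252  0.3    2.065 -2.84 ] [ 0.138  0.357 -0.924] meas -1.189 -.896 2.263 .504 1.7 -2.817; .462 .133
   D [-0.552  0.238  1.407  0.387  1.225 -2.549] [ 0.419  0.159 -0.894] meas -.549 .212 1.425 .389 1.188 -2.554; .453 .135
0.1 A [ 0.33   0.889  0.21   0.077  1.369 -1.591] [0.925 0.444 0.567] [ 0.564  0.273 -0.779] meas q .329 .952 .21 .013 1.87 -1.595 lean .1 .047
   B [ 0.218  0.866  0.21   0.144  1.359 -1.686] [ 0.599  0.276 -0.752] meas .232 .875 .211 .1 1.649 -1.691 .359 .188
   C [-1.201 -0.9    2.251  0.324  2.036 -2.84 ] [ 0.174  0.339 -0.925] meas -1.189 -.896 2.263 .504 1.7 -2.817; .462 .133
   D [-0.552  0.238  1.407  0.387  1.225 -2.549] [ 0.419  0.159 -0.894] meas -.549 .212 1.425 .389 1.188 -2.554; .453 .135
0.2 A [ 0.331  0.899  0.21   0.056  1.544 -1.589] [0.895 0.429 0.533] [ 0.425  0.20
[... 1246 characters left out ...]
0.436  0.162 -0.885] meas -1.189 -.896 2.263 .504 1.7 -2.817; .462 .133
   D [-0.552  0.238  1.407  0.387  1.225 -2.549] [ 0.419  0.159 -0.894] meas -.549 .212 1.425 .389 1.188 -2.554; .453 .135
1 A [ 0.334  0.95   0.21   0.006  1.924 -1.595] [0.824 0.395 0.459] [ 0.052  0.024 -0.998] meas q .329 .952 .21 .013 1.87 -1.595 lean .1 .047
   B [ 0.22   0.879  0.21   0.086  1.688 -1.684] [ 0.328  0.161 -0.931] meas .232 .875 .211 .1 1.649 -1.691 .359 .188
   C [-1.179 -0.9    2.286  0.52   1.652 -2.805] [ 0.488  0.116 -0.865] meas -1.189 -.896 2.263 .504 1.7 -2.817; .462 .133
   D [-0.552  0.238  1.407  0.387  1.225 -2.549] [ 0.419  0.159 -0.894] meas -.549 .212 1.425 .389 1.188 -2.554; .453 .135
```

```bash
cat > seg.py <<'E'
from sim import *
S=[('start out',[1.14602,.28632,1.57677,0,1.27857,-.15],[(0,0,0,-.12)]*2+[(0,0,0,-.106)]+[(-4.2,1.8,0,0)]*9,[.416,-.177,2.06,.002,1.252,-1.253]),
('2',[.416,-.177,2.06,.002,1.252,-1.253],[(-4.2,1.65,.3,0)]*3+[(-4.2,1.65,.3,.026)]+[(-4.2,1.65,.3,0)]*4+[(0,0,0,0)],[-.303,.024,1.91,.010,1.192,-1.941]),
('desc',[-.253,.124,1.893,.008,1.105,-1.901],[(0,-.1,2,0)]*3+[(0,0,2,0),(0,0,1.5,0),(0,0,0,0)],[-.256,.248,1.957,.008,.922,-1.905]),
('up',[-.255,.046,1.837,.006,1.24,-1.901],[(3.4,-.2,-2.6,-.03)]*3+[(3.4,0,-2.6,-.03)]*4+[(3.4,.2,-2.6,-.03),(3.4,.3,-2.6,-.03),(3.4,.3,-2.6,-.012),(0,0,0,0)],[.376,-.013,1.429,-.001,1.716,-1.559]),
('out',[.376,-.013,1.429,-.001,1.716,-1.559],[(-.2,4,0,0)]+[(-.1,4,0,0)]*2+[(0,4,0,0)]*3,[.367,.602,.682,-.004,1.857,-1.57]),
('swing',[.232,.875,.211,.1,1.649,-1.691],[(-4,-2.2,-.9,0)]*8,[-.232,.452,.907,.268,1.471,-2.173]),
('swing2',[-.232,.452,.907,.268,1.471,-2.173],[(-4.2,-1.9,-1.2,0)]*4+[(-4.2,-1.7,-1.2,0)]*2,[-.581,.637,.622,.359,1.667,-2.468]),
('in1',[-.605,.949,.21,.381,1.696,-2.416],[(1.5,-1.2,.4,0)]+[(2.7,-1.8,.6,0)]*7,[-.549,.212,1.425,.389,1.188,-2.554]),
('in2',[-.549,.212,1.425,.389,1.188,-2.554],[(2.5,-1.6,.6,0)]*6+[(0,0,0,0)],[-.458,-.132,1.892,.393,.998,-2.537]),
('in3',[-.458,-.132,1.892,.393,.998,-2.537],[(1.3,-2.6,-1.6,0)]*4,[-.596,-.482,2.139,.428,1.122,-2.649]),
('in4',[-.596,-.482,2.139,.428,1.122,-2.649],[(1.2,-2.6,-1.6,0)]*3,[-.795,-.786,2.292,.47,1.324,-2.783]),
('ret1',[-1.189,-.896,2.263,.504,1.7,-2.817],[(.8,1.5,1.5,.05)]+[(.5,2.5,2.5,0)]*5,[-.589,-.5,2.115,.375,1.138,-2.302]),
('ret2',[-.589,-.5,2.115,.375,1.138,-2.302],[(1.1,1.2,2.3,-.05)]*5+[(0,0,0,0)],[-.307,-.236,2.019,.286,.85,-2.331]),
]
if __name__=='__main__':
  np.set_printoptions(suppress=True)
  for n,q0,rows,qm in S:
    q=run(q0,rows,.6); q0=np.array(q0);qm=np.array(qm)
    print(n,'dsim',(q-q0).round(3),'excess',(qm-q).round(3),'dlean',(lean(qm)-lean(q0)).round(3))
E
python3 seg.py
```

```text
start out dsim [-0.711 -0.472  0.491 -0.    -0.019 -1.057] excess [-0.019  0.009 -0.008  0.002 -0.007 -0.046] dlean [0.005 0.004 0.   ]
2 dsim [-0.687  0.193 -0.134  0.004 -0.056 -0.662] excess [-0.032  0.008 -0.016  0.004 -0.004 -0.026] dlean [ 0.012 -0.     0.   ]
desc dsim [-0.001  0.123  0.054  0.001 -0.176 -0.002] excess [-0.002  0.001  0.01  -0.001 -0.007 -0.002] dlean [-0.005  0.    -0.   ]
up dsim [ 0.609 -0.061 -0.397 -0.012  0.458  0.328] excess [ 0.022  0.002 -0.011  0.005  0.018  0.014] dlean [-0.01   0.002 -0.   ]
out dsim [-0.009  0.608 -0.747  0.     0.139 -0.009] excess [-0.     0.007  0.    -0.003  0.002 -0.002] dlean [-0.007 -0.006 -0.   ]
swing dsim [-0.461 -0.43   0.677  0.168 -0.162 -0.469] excess [-0.003  0.007  0.019 -0.    -0.016 -0.013] dlean [-0.008  0.    -0.003]
swing2 dsim [-0.344  0.182 -0.278  0.09   0.194 -0.287] excess [-0.005  0.003 -0.007  0.001  0.002 -0.008] dlean [ 0.003 -0.002  0.001]
in1 dsim [ 0.053 -0.711  1.197  0.006 -0.471 -0.133] excess [ 0.003 -0.026  0.018  0.002 -0.037 -0.005] dlean [ 0.034 -0.024  0.013]
in2 dsim [ 0.08  -0.298  0.457  0.005 -0.177  0.014] excess [ 0.011 -0.046  0.01  -0.001 -0.013  0.003] dlean [ 0.036 -0.017  0.017]
in3 dsim [-0.137 -0.335  0.257  0.032  0.125 -0.107] excess [-0.001 -0.015 -0.01   0.003 -0.001 -0.005] dlean [ 0.02  -0.011  0.01 ]
in4 dsim [-0.192 -0.284  0.159  0.039  0.196 -0.127] excess [-0.007 -0.02  -0.006  0.003  0.006 -0.007] dlean [ 0.014 -0.013  0.007]
ret1 dsim [ 0.63   0.407 -0.113 -0.103 -0.541  0.493] excess [-0.03  -0.011 -0.035 -0.026 -0.021  0.022] dlean [ 0.039 -0.068  0.014]
ret2 dsim [ 0.266  0.261 -0.063 -0.081 -0.273 -0.031] excess [ 0.016  0.003 -0.033 -0.008 -0.015  0.002] dlean [ 0.032 -0.012  0.019]
```

```bash
cat > t1.py <<'E'
from sim import *
np.set_printoptions(suppress=True)
def ik(p,r,q0):
    f=lambda x:np.r_[(FK(x)[0]-p)/.6,(FK(x)[1].inv()*r).as_rotvec()]
    s=least_squares(f,q0,bounds=(LO,HI)); return s.x,np.linalg.norm(s.fun)
from plant import ctrl
s=ctrl.get_state(); q=s['qpos']; p,r=FK(q)
import tgt
qt,e=ik(tgt.pT,R.from_matrix(tgt.RT),q); print('target q',qt.round(3),e)
for rr in (.35,.45,.55,.65,.8):
  for z in (.15,.25,.35):
    for az in (-20,):
      P=np.array([rr*np.cos(np.radians(az)),rr*np.sin(np.radians(az)),z]); x,e=ik(P,r,q); print(rr,z,x.round(2),round(e,4))
E
python3 t1.py
```

```text
t 18.55 q [-0.312 -0.247  2.011  0.286  0.851 -2.331] p [ 0.5959 -0.0304  0.3316] F [ 0.2  0.4 -2.9] op 3.12
target p [0.6195 0.0413 0.1697] tool z tgt [ 0.413  0.153 -0.898] tool z now [ 0.549  0.046 -0.835]
lean tgt/now (np.float64(26.11), np.float64(20.4)) (np.float64(33.43), np.float64(4.8))
rot err in tool axes rad [ 0.1099  0.1488 -0.0063] shift cm [ 8.25 -4.68 15.13]
cart minz 0.28 window [ 0.6254 -0.0179  0.363 ] F [0.6525 0.0535 0.1975]
target q [-0.191  0.028  2.037  0.357  0.712 -2.349] 6.690655511971798e-15
0.35 0.15 [-0.77 -0.61  2.48  0.46  0.96 -2.84] 0.1591
0.35 0.25 [-0.88 -0.87  2.48  0.47  1.22 -2.84] 0.0721
0.35 0.35 [-0.95 -0.9   2.35  0.49  1.39 -2.84] 0.0367
0.45 0.15 [-0.69 -0.46  2.46  0.5   0.78 -2.84] 0.0881
0.45 0.25 [-0.77 -0.57  2.36  0.49  1.   -2.84] 0.0374
0.45 0.35 [-0.84 -0.62  2.23  0.49  1.19 -2.83] 0.0
0.55 0.15 [-0.64 -0.15  2.23  0.53  0.68 -2.84] 0.0749
0.55 0.25 [-0.7  -0.27  2.17  0.52  0.88 -2.84] 0.0181
0.55 0.35 [-0.72 -0.34  2.05  0.47  1.05 -2.77] 0.0
0.65 0.15 [-0.6   0.1   2.01  0.55  0.66 -2.84] 0.053
0.65 0.25 [-0.65 -0.02  1.96  0.53  0.82 -2.83] 0.0
0.65 0.35 [-0.65 -0.09  1.84  0.46  0.99 -2.72] 0.0
0.8 0.15 [-0.58  0.41  1.65  0.57  0.68 -2.84] 0.0033
0.8 0.25 [-0.58  0.31  1.59  0.48  0.82 -2.73] 0.0
0.8 0.35 [-0.58  0.25  1.48  0.42  0.98 -2.63] 0.0
```

```bash
cat > srch.py <<'E'
from sim import *
from t1 import ik
np.set_printoptions(suppress=True)
rng=np.random.default_rng(0)
from plant import ctrl
q0=ctrl.get_state()['qpos']; p0,r0=FK(q0)
need=np.array([-.136,.107])
out=[]
import time; t=time.time()
while time.time()-t<240:
    rr=rng.uniform(.38,.6); az=np.radians(rng.uniform(-50,10)); z=rng.uniform(.2,.4); sp=rng.uniform(.2,.8)
    r=r0*R.from_rotvec([0,0,sp])
    q,e=ik(np.array([rr*np.cos(az),rr*np.sin(az),z]),r,q0)
    if e>.01: continue
    th=az+np.pi+rng.uniform(-.9,.9); ph=rng.uniform(-.7,.7)
    dw=np.array([np.cos(th)*np.cos(ph),np.sin(th)*np.cos(ph),np.sin(ph)])
    d=FK(q)[1].inv().apply(dw)*4.5
    x=q.copy()
    for k in range(7):
        x=step(x,(*d,0),.6)
        dl=(lean(x)-lean(r0 and q))[:2]
        P=FK(x)[0]
        if P[2]<.17 or np.hypot(*P[:2])<.24: break
        res=np.linalg.norm(need-dl)
        out.append((res+.004*k+ (0.05 if x[5]<-2.75 else 0),k+1,rr,np.degrees(az),z,sp,dw.round(2),dl.round(3),P.round(3),x.round(2)))
out.sort(key=lambda a:a[0])
print(len(out))
for o in out[:10]: print([v.round(3) if isinstance(v,float) else v for v in o])
E
sed -i 's/^for rr in/if __name__=="__main__":\n for rr in/; ' t1.py
python3 - <<'E'
s=open('t1.py').read().split('if __name__')[0]
open('t1.py','w').write(s)
E
python3 srch.py | tail -12
```

```text
t 18.55 q [-0.312 -0.247  2.011  0.286  0.851 -2.331] p [ 0.5959 -0.0304  0.3316] F [ 0.2  0.4 -2.9] op 3.12
target p [0.6195 0.0413 0.1697] tool z tgt [ 0.413  0.153 -0.898] tool z now [ 0.549  0.046 -0.835]
lean tgt/now (np.float64(26.11), np.float64(20.4)) (np.float64(33.43), np.float64(4.8))
rot err in tool axes rad [ 0.1099  0.1488 -0.0063] shift cm [ 8.25 -4.68 15.13]
cart minz 0.28 window [ 0.6254 -0.0179  0.363 ] F [0.6525 0.0535 0.1975]
target q [-0.191  0.028  2.037  0.357  0.712 -2.349] 6.690655511971798e-15
6069Traceback (most recent call last):
  File "srch.py", line 28, in <module>
    for o in out[:10]: print([v.round(3) if isinstance(v,float) else v for v in o])
                              ^^^^^^^
AttributeError: 'float' object has no attribute 'round'
```

```bash
sed -i 's/need=.*/need=np.array([-.18,.14])/; s/range(7)/range(11)/; s/for o in out\[:10\].*/for o in out[:14]: print([np.round(v,3) for v in o])/' srch.py; python3 srch.py | tail -15
```

```text
7512
[np.float64(0.046), np.int64(10), np.float64(0.424), np.float64(-28.922), np.float64(0.233), np.float64(0.544), array([-0.6 ,  0.53, -0.6 ]), array([-0.177,  0.15 ]), array([ 0.296, -0.191,  0.17 ]), array([-1.2 , -0.55,  2.48,  0.45,  1.29, -2.73])]
[np.float64(0.047), np.int64(11), np.float64(0.415), np.float64(-21.98), np.float64(0.381), np.float64(0.624), array([-0.73,  0.54, -0.42]), array([-0.184,  0.135]), array([ 0.303, -0.081,  0.262]), array([-0.96, -0.9 ,  2.48,  0.42,  1.5 , -2.28])]
[np.float64(0.048), np.int64(11), np.float64(0.422), np.float64(-22.655), np.float64(0.343), np.float64(0.333), array([-0.76,  0.6 , -0.23]), array([-0.183,  0.133]), array([ 0.32 , -0.05 ,  0.271]), array([-0.81, -0.9 ,  2.46,  0.4 ,  1.45, -2.43])]
[np.float64(0.049), np.int64(11), np.float64(0.398), np.float64(-32.145), np.float64(0.226), np.float64(0.709), array([-0.58,  0.8 ,  0.14]), array([-0.172,  0.145]), array([ 0.321, -0.031,  0.383]), array([-0.77, -0.9 ,  2.27,  0.41,  1.62, -1.95])]
[np.float64(0.054), np.int64(9), np.float64(0.424), np.float64(-28.922), np.float64(0.233), 
[... 1706 characters left out ...]
), np.float64(-28.035), np.float64(0.276), np.float64(0.346), array([-0.65,  0.75, -0.11]), array([-0.161,  0.115]), array([ 0.338, -0.014,  0.271]), array([-0.64, -0.9 ,  2.47,  0.38,  1.36, -2.26])]
[np.float64(0.068), np.int64(9), np.float64(0.394), np.float64(-12.951), np.float64(0.363), np.float64(0.418), array([-0.91,  0.3 , -0.27]), array([-0.149,  0.122]), array([ 0.265, -0.142,  0.296]), array([-1.26, -0.9 ,  2.43,  0.45,  1.65, -2.74])]
[np.float64(0.073), np.int64(10), np.float64(0.381), np.float64(-18.988), np.float64(0.275), np.float64(0.73), array([-0.79,  0.57,  0.23]), array([-0.177,  0.103]), array([ 0.312, -0.022,  0.445]), array([-0.72, -0.9 ,  2.16,  0.37,  1.68, -1.84])]
```

send_rows(motion=[0,0,0,0.11,2.4,0,0,0,0.11,2.4,0,0,0,0.11,2.4])

```text
time: 18.85
eef_pos: [0.5956, -0.0307, 0.3311]
tcp_rot: [0.686, 0.669, 0.222, 0.183]
contact_force: [-0.6, -0.2, -1.8]
opening: 0.366
```

```bash
python3 go.py .391 -.163 .343; python3 go.py .60 -.03 .33
```

```text
t 18.85 q [-0.312 -0.247  2.012  0.286  0.851 -1.989] p [ 0.5956 -0.0307  0.3311] F [-0.6 -0.2 -1.8] op 3.13
zaxis [ 0.548  0.046 -0.835] x az deg 89.56
tool cm [-13.3  -15.94 -12.82]
t 18.85 q [-0.312 -0.247  2.012  0.286  0.851 -1.989] p [ 0.5956 -0.0307  0.3311] F [-0.6 -0.2 -1.8] op 3.13
zaxis [ 0.548  0.046 -0.835] x az deg 89.56
tool cm [0.06 0.31 0.34]
```

send_rows(motion=[-1.9,-2.25,-1.8,0,2.4,-1.9,-2.25,-1.8,0,2.4,-1.9,-2.25,-1.8,0,2.4,-1.9,-2.25,-1.8,0,2.4,-1.9,-2.25,-1.8,0,2.4,-1.9,-2.25,-1.8,0,2.4,-1.9,-2.25,-1.8,0,2.4])

```text
time: 19.55
eef_pos: [0.3888, -0.164, 0.3408]
tcp_rot: [0.683, 0.672, 0.221, 0.182]
contact_force: [-1.0, -1.1, -2.0]
opening: 0.37
```

```bash
python3 tgt.py
cat > pred.py <<'E'
# predict: constant world push dir
import sys
from sim import *
from plant import ctrl
np.set_printoptions(suppress=True)
q=ctrl.get_state()['qpos'].copy(); dw=np.array([float(a) for a in sys.argv[1:4]]); dw/=np.linalg.norm(dw)
d=FK(q)[1].inv().apply(dw)*4.5; print('tool row',d.round(2))
for k in range(int(sys.argv[4])):
    q=step(q,(*d,0),.6); print(k+1,q.round(3),FK(q)[0].round(3),lean(q).round(3))
E
python3 pred.py -.76 .6 -.23 10
```

```text
t 19.55 q [-0.943 -0.687  2.281  0.516  1.266 -2.583] p [ 0.3888 -0.164   0.3408] F [-1.  -1.1 -2. ] op 3.16
target p [0.6195 0.0413 0.1697] tool z tgt [ 0.413  0.153 -0.898] tool z now [ 0.546  0.049 -0.836]
lean tgt/now (np.float64(26.11), np.float64(20.4)) (np.float64(33.27), np.float64(5.1))
rot err in tool axes rad [ 0.1312  0.126  -0.3403] shift cm [19.5   9.34 27.91]
cart minz 0.29 window [ 0.4204 -0.166   0.3726] F [0.6525 0.0535 0.1975]
tool row [ 2.65 -3.53 -0.88]
1 [-0.991 -0.836  2.368  0.52   1.343 -2.595] [ 0.355 -0.137  0.33 ] [ 0.546  0.049 -0.836]
2 [-1.008 -0.9    2.409  0.516  1.385 -2.598] [ 0.34  -0.123  0.321] [ 0.536  0.058 -0.842]
3 [-0.996 -0.9    2.421  0.505  1.391 -2.592] [ 0.337 -0.116  0.311] [ 0.52   0.073 -0.851]
4 [-0.984 -0.9    2.433  0.494  1.398 -2.585] [ 0.334 -0.11   0.303] [ 0.502  0.088 -0.86 ]
5 [-0.971 -0.9    2.443  0.483  1.406 -2.576] [ 0.332 -0.104  0.294] [ 0.485  0.103 -0.869]
6 [-0.957 -0.9    2.452  0.472  1.414 -2.566] [ 0.329 -0.097  0.287] [ 0.466  0.118 -0.877]
7 [-0.941 -0.9    2.461  0.461  1.423 -2.555] [ 0.326 -0.09   0.28 ] [ 0.447  0.133 -0.885]
8 [-0.925 -0.9    2.468  0.449  1.433 -2.541] [ 0.323 -0.083  0.275] [ 0.428  0.147 -0.892]
9 [-0.906 -0.9    2.473  0.437  1.443 -2.525] [ 0.32  -0.075  0.269] [ 0.408  0.161 -0.899]
10 [-0.884 -0.9    2.478  0.425  1.453 -2.506] [ 0.317 -0.067  0.265] [ 0.387  0.174 -0.905]
```

send_rows(motion=[2.6,-3.5,-0.9,0,2.4,2.6,-3.5,-0.9,0,2.4,2.6,-3.5,-0.9,0,2.4,2.6,-3.5,-0.9,0,2.4,2.6,-3.5,-0.9,0,2.4,2.6,-3.5,-0.9,0,2.4,2.6,-3.5,-0.9,0,2.4,2.6,-3.5,-0.9,0,2.4])

```text
time: 20.35
eef_pos: [0.3201, -0.0921, 0.2729]
tcp_rot: [0.685, 0.691, 0.208, 0.106]
contact_force: [0.5, 0.3, -2.0]
opening: 0.366
```

```bash
python3 tgt.py; python3 pred.py -.76 .6 -.23 4
```

```text
t 20.35 q [-0.958 -0.895  2.469  0.453  1.437 -2.569] p [ 0.3201 -0.0921  0.2729] F [ 0.5  0.3 -2. ] op 3.12
target p [0.6195 0.0413 0.1697] tool z tgt [ 0.413  0.153 -0.898] tool z now [ 0.43   0.142 -0.892]
lean tgt/now (np.float64(26.11), np.float64(20.4)) (np.float64(26.93), np.float64(18.3))
rot err in tool axes rad [ 0.0168  0.014  -0.3459] shift cm [10.57 22.22 23.97]
cart minz 0.225 window [ 0.3557 -0.0946  0.3002] F [0.6525 0.0535 0.1975]
tool row [ 2.68 -3.61 -0.17]
1 [-0.935 -0.9    2.48   0.44   1.443 -2.55 ] [ 0.317 -0.083  0.266] [ 0.41   0.155 -0.899]
2 [-0.905 -0.9    2.48   0.425  1.454 -2.521] [ 0.315 -0.073  0.264] [ 0.389  0.168 -0.906]
3 [-0.87  -0.9    2.48   0.409  1.463 -2.487] [ 0.314 -0.062  0.262] [ 0.366  0.179 -0.913]
4 [-0.83  -0.9    2.48   0.394  1.47  -2.449] [ 0.312 -0.051  0.261] [ 0.344  0.19  -0.92 ]
```

send_rows(motion=[2.7,-3.5,-0.2,0,2.4,2.7,-3.5,-0.2,0,2.4,2.7,-3.5,-0.2,0,2.4])

```text
time: 20.65
eef_pos: [0.3167, -0.0597, 0.2586]
tcp_rot: [0.684, 0.699, 0.197, 0.071]
contact_force: [0.7, 0.1, -2.9]
opening: 0.365
```

```bash
python3 tgt.py; python3 go.py .60 .02 .25
```

```text
t 20.65 q [-0.853 -0.895  2.484  0.409  1.446 -2.475] p [ 0.3167 -0.0597  0.2586] F [ 0.7  0.1 -2.9] op 3.11
target p [0.6195 0.0413 0.1697] tool z tgt [ 0.413  0.153 -0.898] tool z now [ 0.368  0.178 -0.913]
lean tgt/now (np.float64(26.11), np.float64(20.4)) (np.float64(24.13), np.float64(25.8))
rot err in tool axes rad [-0.0424 -0.0323 -0.3456] shift cm [ 6.78 24.67 21.06]
cart minz 0.212 window [ 0.3539 -0.0621  0.2835] F [0.6525 0.0535 0.1975]
t 20.65 q [-0.853 -0.895  2.484  0.409  1.446 -2.475] p [ 0.3167 -0.0597  0.2586] F [ 0.7  0.1 -2.9] op 3.11
zaxis [ 0.368  0.178 -0.913] x az deg 93.16
tool cm [ 6.16 25.88 12.64]
```

send_rows(motion=[0.2,0.9,0.4,0,2.4,0.4,1.8,0.9,0,2.4,0.6,2.3,1.1,0,2.4,0.6,2.3,1.1,0,2.4,0.6,2.3,1.1,0,2.4,0.6,2.3,1.1,0,2.4])

```text
time: 21.25
eef_pos: [0.4497, -0.0151, 0.2535]
tcp_rot: [0.683, 0.701, 0.196, 0.07]
contact_force: [-0.6, -0.5, -0.5]
opening: 0.364
```

```bash
python3 tgt.py; python3 go.py .60 .02 .25
```

```text
t 21.25 q [-0.446 -0.476  2.281  0.366  1.095 -2.172] p [ 0.4497 -0.0151  0.2535] F [-0.6 -0.5 -0.5] op 3.11
target p [0.6195 0.0413 0.1697] tool z tgt [ 0.413  0.153 -0.898] tool z now [ 0.366  0.178 -0.914]
lean tgt/now (np.float64(26.11), np.float64(20.4)) (np.float64(24.0), np.float64(26.0))
rot err in tool axes rad [-0.0449 -0.033  -0.3416] shift cm [ 3.15 12.61 14.87]
cart minz 0.207 window [ 0.487  -0.0173  0.2783] F [0.6525 0.0535 0.1975]
t 21.25 q [-0.446 -0.476  2.281  0.366  1.095 -2.172] p [ 0.4497 -0.0151  0.2535] F [-0.6 -0.5 -0.5] op 3.11
zaxis [ 0.366  0.178 -0.914] x az deg 93.38
tool cm [ 2.52 13.8   6.44]
```

send_rows(motion=[0.7,2,1.5,-0.08,2.4,0.5,2.2,2,-0.08,2.4,0.3,2.2,2,-0.08,2.4,0,2,2,-0.08,2.4,0,0,0,0,2.4])

```text
time: 21.75
eef_pos: [0.5571, 0.0313, 0.2154]
tcp_rot: [0.554, 0.807, 0.181, 0.098]
contact_force: [-0.4, -0.5, -1.4]
opening: 0.366
```

```bash
python3 tgt.py
```

```text
t 21.75 q [-0.248 -0.149  2.106  0.349  0.895 -2.366] p [0.5571 0.0313 0.2154] F [-0.4 -0.5 -1.4] op 3.13
target p [0.6195 0.0413 0.1697] tool z tgt [ 0.413  0.153 -0.898] tool z now [ 0.359  0.184 -0.915]
lean tgt/now (np.float64(26.11), np.float64(20.4)) (np.float64(23.8), np.float64(27.1))
rot err in tool axes rad [-0.0427 -0.0471 -0.0023] shift cm [-1.55  3.84  6.6 ]
cart minz 0.169 window [0.5914 0.0435 0.2416] F [0.6525 0.0535 0.1975]
```

```bash
cat > srch2.py <<'E'
from sim import *
from t1 import ik
np.set_printoptions(suppress=True)
rng=np.random.default_rng(1)
from plant import ctrl
q0=ctrl.get_state()['qpos']; p0,r0=FK(q0)
need=np.array([.054,-.031])
out=[]
import time; t=time.time()
while time.time()-t<200:
    rr=rng.uniform(.34,.95); az=np.radians(rng.uniform(-60,40)); z=rng.uniform(.2,.6); sp=rng.uniform(-.4,.5)
    P0=np.array([rr*np.cos(az),rr*np.sin(az),z])
    if abs(az-.13)<.35 and rr>.6 and z<.45: continue
    r=r0*R.from_rotvec([0,0,sp])
    q,e=ik(P0,r,q0)
    if e>.01: continue
    if min(np.min(q-LO),np.min(HI-q))>.25: continue
    dw=rng.normal(size=3); dw/=np.linalg.norm(dw)
    d=FK(q)[1].inv().apply(dw)*4.5
    x=q.copy(); s=rng.choice([-.1,0,.1])
    for k in range(5):
        x=step(x,(*d,s),.6)
        dl=(lean(x)-lean(q))[:2]
        P=FK(x)[0]
        if P[2]<.17 or np.hypot(*P[:2])<.28: break
        res=np.linalg.norm(need-dl)
        out.append((res+.01*k+.04*np.linalg.norm(P-p0)+(0.05 if x[5]<-2.75 else 0),res,k+1,P0.round(3),sp,dw.round(2),s,dl.round(3),P.round(3),x.round(2)))
out.sort(key=lambda a:a[0])
print(len(out))
for o in out[:12]: print([np.round(v,3).tolist() for v in o])
E
python3 srch2.py | tail -12
```

```text
[0.058, 0.012, 3, [0.736, -0.56, 0.508], 0.494, [0.98, -0.14, -0.11], -0.1, [0.042, -0.029], [0.816, -0.523, 0.462], [-0.78, 0.97, 0.21, 0.41, 1.75, -2.39]]
[0.059, 0.014, 3, [0.818, -0.35, 0.556], 0.176, [0.36, -0.69, 0.63], 0.1, [0.045, -0.021], [0.802, -0.412, 0.591], [-0.69, 0.83, 0.21, 0.41, 1.86, -1.99]]
[0.062, 0.021, 3, [0.89, -0.268, 0.545], 0.479, [0.84, 0.53, 0.11], 0.1, [0.047, -0.011], [0.947, -0.19, 0.524], [-0.38, 0.91, 0.21, 0.32, 1.69, -1.44]]
[0.063, 0.007, 4, [0.736, -0.56, 0.508], 0.494, [0.98, -0.14, -0.11], -0.1, [0.056, -0.038], [0.842, -0.505, 0.451], [-0.74, 0.99, 0.21, 0.4, 1.71, -2.47]]
[0.063, 0.062, 1, [0.583, 0.034, 0.207], -0.339, [-0.53, -0.31, 0.79], 0.0, [-0.0, 0.0], [0.56, 0.02, 0.243], [-0.27, -0.17, 2.07, 0.34, 0.95, -2.71]]
[0.064, 0.062, 1, [0.597, 0.028, 0.239], -0.297, [-0.12, -0.43, -0.9], 0.0, [-0.0, -0.0], [0.592, 0.009, 0.199], [-0.27, -0.04, 2.04, 0.37, 0.87, -2.71]]
[0.064, 0.009, 4, [0.818, -0.35, 0.556], 0.176, [0.36, -0.69, 0.63], 0.1, [0.062, -0.03], [0.788, -0.435, 0.598], [-0.73, 0.82, 0.21, 0.42, 1.85, -1.91]]
[0.065, 0.062, 1, [0.488, 0.021, 0.214], 0.332, [0.6, -0.63, -0.49], 0.0, [0.0, -0.0], [0.515, -0.007, 0.192], [-0.36, -0.22, 2.21, 0.39, 0.9, -2.17]]
[0.065, 0.062, 1, [0.465, 0.079, 0.252], 0.206, [0.83, -0.11, -0.54], 0.1, [-0.0, 0.0], [0.502, 0.074, 0.228], [-0.18, -0.31, 2.21, 0.31, 0.92, -1.96]]
[0.065, 0.062, 1, [0.56, -0.067, 0.23], -0.129, [-0.48, 0.66, -0.58], 0.1, [-0.0, 0.0], [0.539, -0.038, 0.204], [-0.41, -0.16, 2.14, 0.4, 0.93, -2.58]]
[0.065, 0.028, 2, [0.736, -0.56, 0.508], 0.494, [0.98, -0.14, -0.11], -0.1, [0.028, -0.019], [0.789, -0.538, 0.475], [-0.81, 0.96, 0.21, 0.42, 1.79, -2.32]]
[0.066, 0.062, 1, [0.575, 0.014, 0.3], -0.31, [-0.97, -0.2, -0.1], 0.1, [-0.0, 0.0], [0.531, 0.005, 0.295], [-0.32, -0.28, 2.07, 0.33, 1.08, -2.59]]
```

```bash
cat > ov.py <<'E'
import sys,io,contextlib
with contextlib.redirect_stdout(io.StringIO()):
    import tgt
from h import *
name=sys.argv[1]
o=[]
for n in ('scene','top'):
    im,d=cams.read_camera(n); np.savez(f'{n}_{name}.npz',im=im,d=d)
    c=proj(n,[tgt.on+tgt.Rcn@[0,0,.04]])[0].astype(int); s=8; w=25
    off=c-[w,w]; big=cv2.resize(im[off[1]:off[1]+2*w,off[0]:off[0]+2*w,::-1],None,fx=s,fy=s,interpolation=2).copy()
    raw=big.copy()
    tr=lambda p:tuple(((proj(n,p)[0]-off+.5)*s).astype(int))
    B=[tgt.on+tgt.Rcn@np.array([a*.045,b*.016,e]) for a in(-1,1) for b in(-1,1) for e in(0,.068)]
    for i in range(8):
        for j in range(i):
            if bin(i^j).count('1')==1: cv2.line(big,tr(B[i]),tr(B[j]),(0,255,0),1)
    cap=np.array([tr(tgt.on+tgt.Rcn@[-.028+.013*np.cos(a),.013*np.sin(a),.082]) for a in np.linspace(0,6.28,30)]); cv2.polylines(big,[cap],True,(0,0,255),1)
    fr=np.array([tr(tgt.on+tgt.Rcn@[.045,y,.04+z]) for y,z in((-.013,-.021),(.013,-.021),(.013,.021),(-.013,.021))]); cv2.polylines(big,[fr],True,(255,0,0),1)
    o.append(np.hstack([raw,big]))
cv2.imwrite(f'pics/{name}.png',cv2.resize(np.vstack(o[:1] if len(sys.argv)>2 else o),None,fx=.72,fy=.72) )
E
python3 ov.py held1
```

```text
(no output)
```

View pics/held1.png

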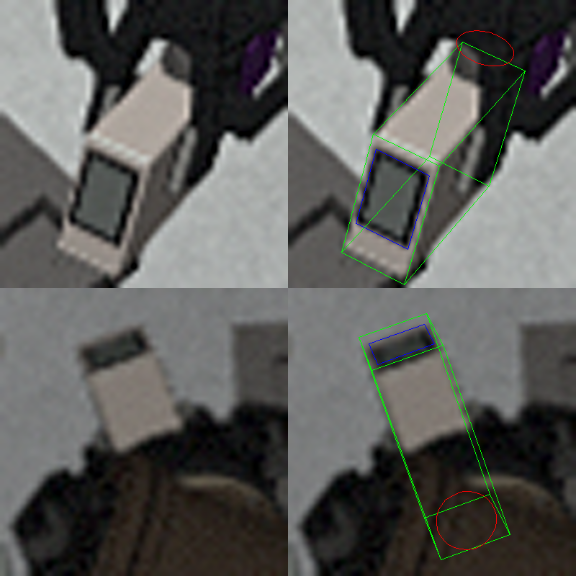

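```bash
cat > fit.py <<'E'
import sys,io,contextlib
with contextlib.redirect_stdout(io.StringIO()):
    import tgt
from m1 import *
from scipy.optimize import least_squares
name=sys.argv[1]
L=[]
for n in ('scene','top'):
    P,C=cloud(n,'_'+name)
    cp=np.array(cams.camera_params(n)['xyz'])
    q=(P-tgt.on)@tgt.Rcn; v=(cp-tgt.on)@tgt.Rcn
    br=(C.min(1)>75)&(C.max(1)-C.min(1)<45)
    for ax,side,lim in ((0,.045,((-1,1),(-.012,.012),(.004,.064))),(2,.068,((0.0,.040),(-.012,.012),(-1,1))),(1,-.016,((.015,.04),(-1,1),(.006,.06))),(1,.016,((.015,.04),(-1,1),(.006,.06)))):
        sgn=np.sign(side)
        if sgn*v[ax]<abs(side)+.15: continue
        m=abs(q[:,ax]-side)<.012
        for k in range(3):
            if k!=ax: m&=(q[:,k]>lim[k][0])&(q[:,k]<lim[k][1])
        if ax!=0: m&=br
        Q=q[m]
        if len(Q)<8: continue
        r=Q[:,ax]-side; Q=Q[abs(r-np.median(r))<.006]; r=Q[:,ax]-side
        oth=[k for k in range(3) if k!=ax]
        A=np.c_[Q[:,oth]-Q[:,oth].mean(0),np.ones(len(Q))]; s,*_=np.linalg.lstsq(A,r,rcond=None)
        cov=np.sqrt(np.diag(np.linalg.inv(A.T@A))*r.var())
        print(n,'face','xyz'[ax],side,'n',len(Q),'offset mm %.1f'%(s[2]*1000),'slope deg along','xyz'[oth[0]],(np.degrees(s[0])).round(1),'xyz'[oth[1]],np.degrees(s[1]).round(1),'+-',np.degrees(cov[:2]).round(1))
E
python3 fit.py held1
```

```text
scene face x 0.045 n 172 offset mm 0.1 slope deg along y -0.8 z 0.5 +- [0.9 0.4]
scene face z 0.068 n 94 offset mm -1.1 slope deg along x -0.9 y -0.6 +- [0.5 0.8]
top face x 0.045 n 52 offset mm -0.7 slope deg along y 0.8 z 0.2 +- [1.  0.4]
top face z 0.068 n 119 offset mm -0.0 slope deg along x 0.7 y -0.8 +- [1.3 1.7]
```

```bash
python3 go.py .78 -.40 .53
```

```text
t 21.85 q [-0.251 -0.154  2.108  0.348  0.897 -2.365] p [0.556  0.0304 0.2167] F [ 0.   0.2 -0.8] op 3.15
zaxis [ 0.361  0.183 -0.915] x az deg 111.41
tool cm [-46.89  18.12 -28.43]
```

send_rows(motion=[-1,0.3,-1,0,2.4,-2.2,0.9,-1.5,0,2.4,-3,1.2,-1.8,0,2.4,-3,1.2,-1.8,0,2.4,-3,1.2,-1.8,0,2.4,-3,1.2,-1.8,0,2.4,-3,1.2,-1.8,0,2.4,-3,1.2,-1.8,0,2.4,-3,1.2,-1.8,0,2.4,-3,1.2,-1.8,0,2.4,-3,1.2,-1.8,0,2.4,-3,1.2,-1.8,0,2.4])

```text
time: 23.05
eef_pos: [0.7068, -0.2928, 0.4697]
tcp_rot: [0.558, 0.803, 0.179, 0.107]
contact_force: [0.4, 0.2, -2.2]
opening: 0.368
```

```bash
python3 tgt.py; python3 go.py .78 -.40 .53
```

```text
t 23.05 q [-0.644  0.274  1.208  0.369  1.456 -2.575] p [ 0.7068 -0.2928  0.4697] F [ 0.4  0.2 -2.2] op 3.14
target p [0.6195 0.0413 0.1697] tool z tgt [ 0.413  0.153 -0.898] tool z now [ 0.373  0.168 -0.913]
lean tgt/now (np.float64(26.11), np.float64(20.4)) (np.float64(24.14), np.float64(24.3))
rot err in tool axes rad [-0.0353 -0.0279 -0.0097] shift cm [33.48 -9.31 29.75]
cart minz 0.424 window [ 0.7409 -0.2808  0.4962] F [0.6525 0.0535 0.1975]
t 23.05 q [-0.644  0.274  1.208  0.369  1.456 -2.575] p [ 0.7068 -0.2928  0.4697] F [ 0.4  0.2 -2.2] op 3.14
zaxis [ 0.373  0.168 -0.913] x az deg 110.7
tool cm [-12.44   5.4   -4.57]
```

send_rows(motion=[-2.8,2.5,-1.2,0,2.4,-2.8,2.5,-1.2,0,2.4,-2.8,2.5,-1.2,0,2.4,-2,2,-1,0,2.4])

```text
time: 23.45
eef_pos: [0.8017, -0.3788, 0.5624]
tcp_rot: [0.562, 0.799, 0.177, 0.114]
contact_force: [2.2, -0.9, -0.7]
opening: 0.368
```

```bash
python3 tgt.py; python3 pred.py .8 -.5 .2 4
```

```text
t 23.45 q [-0.657  0.683  0.485  0.37   1.737 -2.467] p [ 0.8017 -0.3788  0.5624] F [ 2.2 -0.9 -0.7] op 3.15
target p [0.6195 0.0413 0.1697] tool z tgt [ 0.413  0.153 -0.898] tool z now [ 0.382  0.155 -0.911]
lean tgt/now (np.float64(26.11), np.float64(20.4)) (np.float64(24.36), np.float64(22.1))
rot err in tool axes rad [-0.0308 -0.012  -0.0166] shift cm [ 45.04 -19.05  35.32]
cart minz 0.517 window [ 0.8358 -0.367   0.5891] F [0.6525 0.0535 0.1975]
tool row [-3.45  2.88  0.22]
1 [-0.655  0.82   0.265  0.376  1.806 -2.434] [ 0.825 -0.393  0.565] [ 0.389  0.152 -0.909]
2 [-0.655  0.865  0.21   0.38   1.794 -2.43 ] [ 0.838 -0.402  0.557] [ 0.408  0.143 -0.902]
3 [-0.656  0.878  0.21   0.383  1.758 -2.435] [ 0.848 -0.41   0.548] [ 0.429  0.133 -0.894]
4 [-0.658  0.889  0.21   0.385  1.723 -2.44 ] [ 0.857 -0.417  0.541] [ 0.45   0.122 -0.885]
```

send_rows(motion=[0,0,0,0,2.4,1,-0.4,0.8,0,2.4,2,-0.9,1.6,-0.008,2.4,2.7,-1.2,2.1,-0.008,2.4,2.7,-1.2,2.1,0,2.4,2.7,-1.2,2.1,0,2.4,2.7,-1.2,2.1,0,2.4])

```text
time: 24.15
eef_pos: [0.7328, -0.2612, 0.4421]
tcp_rot: [0.561, 0.8, 0.173, 0.124]
contact_force: [0.6, 0.3, -1.9]
opening: 0.367
```

```bash
python3 tgt.py
```

```text
t 24.15 q [-0.58   0.275  1.257  0.345  1.352 -2.529] p [ 0.7328 -0.2612  0.4421] F [ 0.6  0.3 -1.9] op 3.14
target p [0.6195 0.0413 0.1697] tool z tgt [ 0.413  0.153 -0.898] tool z now [ 0.393  0.138 -0.909]
lean tgt/now (np.float64(26.11), np.float64(20.4)) (np.float64(24.59), np.float64(19.3))
rot err in tool axes rad [-0.0265  0.0077 -0.0096] shift cm [ 32.41 -11.64  24.48]
cart minz 0.396 window [ 0.7666 -0.249   0.4689] F [0.6525 0.0535 0.1975]
```

```bash
python3 go.py .595 -.07 .28
```

```text
t 24.15 q [-0.58   0.275  1.257  0.345  1.352 -2.529] p [ 0.7328 -0.2612  0.4421] F [ 0.6  0.3 -1.9] op 3.14
zaxis [ 0.393  0.138 -0.909] x az deg 109.83
tool cm [ 22.72 -12.6   11.96]
```

send_rows(motion=[2.2,-1.2,1.2,-0.005,2.4,2.2,-1.2,1.2,-0.005,2.4,2.2,-1.2,1.2,0,2.4,2.2,-1.2,1.2,0,2.4,2.2,-1.2,1.2,0,2.4,2.2,-1.2,1.2,0,2.4,2.2,-1.2,1.2,0,2.4,2.2,-1.2,1.2,0,2.4,2,-1.2,1,0,2.4,1.2,-0.6,0.6,0,2.4])

```text
time: 25.15
eef_pos: [0.5773, -0.0753, 0.2899]
tcp_rot: [0.559, 0.801, 0.171, 0.128]
contact_force: [-0.1, -0.2, -1.5]
opening: 0.362
```

```bash
python3 tgt.py
```

```text
t 25.15 q [-0.429 -0.158  1.978  0.338  1.022 -2.485] p [ 0.5773 -0.0753  0.2899] F [-0.1 -0.2 -1.5] op 3.09
target p [0.6195 0.0413 0.1697] tool z tgt [ 0.413  0.153 -0.898] tool z now [ 0.396  0.13  -0.909]
lean tgt/now (np.float64(26.11), np.float64(20.4)) (np.float64(24.65), np.float64(18.1))
rot err in tool axes rad [-0.0258  0.0162 -0.0027] shift cm [ 9.7   2.27 14.11]
cart minz 0.244 window [ 0.611  -0.0628  0.3168] F [0.6525 0.0535 0.1975]
```

send_rows(motion=[0.8,0.2,1.2,0,2.4,1.4,0.3,2,0,2.4,1.6,0.4,2.3,0,2.4,1.6,0.4,2.3,0,2.4,1.4,0.3,2.1,0,2.4,1,0.2,1.5,0,2.4,0.6,0.1,0.8,0,2.4])

```text
time: 25.85
eef_pos: [0.6086, 0.0283, 0.1868]
tcp_rot: [0.561, 0.799, 0.172, 0.135]
contact_force: [-0.1, 0.8, -3.2]
opening: 0.371
```

```bash
python3 tgt.py
```

```text
t 25.85 q [-0.205 -0.018  2.046  0.305  0.745 -2.309] p [0.6086 0.0283 0.1868] F [-0.1  0.8 -3.2] op 3.17
target p [0.6195 0.0413 0.1697] tool z tgt [ 0.413  0.153 -0.898] tool z now [ 0.408  0.123 -0.905]
lean tgt/now (np.float64(26.11), np.float64(20.4)) (np.float64(25.24), np.float64(16.7))
rot err in tool axes rad [-0.016   0.027  -0.0052] shift cm [0.9  0.6  2.15]
cart minz 0.14 window [0.6421 0.0407 0.214 ] F [0.6525 0.0535 0.1975]
```

send_rows(motion=[0.5,0.3,1.1,-0.005,2.4,0.3,0.2,0.7,0,2.4,0,0,0,0,2.4,0,0,0,0,2.4])

```text
time: 26.25
eef_pos: [0.6179, 0.0402, 0.1722]
tcp_rot: [0.558, 0.8, 0.172, 0.136]
contact_force: [-0.7, -0.9, -1.4]
opening: 0.369
```

```bash
python3 tgt.py; python3 ov.py held2; python3 fit.py held2
```

```text
t 26.25 q [-0.178  0.021  2.036  0.301  0.708 -2.293] p [0.6179 0.0402 0.1722] F [-0.7 -0.9 -1.4] op 3.15
target p [0.6195 0.0413 0.1697] tool z tgt [ 0.413  0.153 -0.898] tool z now [ 0.41   0.122 -0.904]
lean tgt/now (np.float64(26.11), np.float64(20.4)) (np.float64(25.32), np.float64(16.6))
rot err in tool axes rad [-0.0147  0.0281  0.0001] shift cm [0.06 0.06 0.3 ]
cart minz 0.126 window [0.6513 0.0528 0.1995] F [0.6525 0.0535 0.1975]
scene face x 0.045 n 160 offset mm -0.6 slope deg along y -0.4 z 0.8 +- [0.9 0.3]
scene face z 0.068 n 97 offset mm 0.7 slope deg along x 0.1 y -1.3 +- [0.6 1. ]
top face x 0.045 n 43 offset mm -0.9 slope deg along y 0.5 z 0.1 +- [1.  0.4]
top face z 0.068 n 103 offset mm 0.7 slope deg along x 0.9 y 1.0 +- [1.4 1.8]
```

View pics/held2.png

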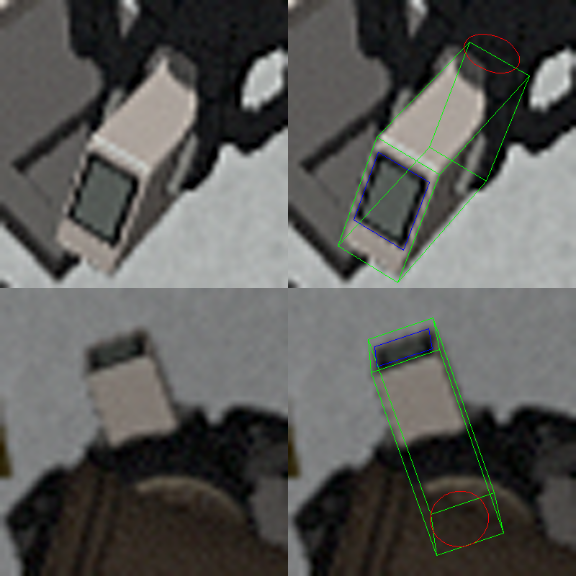

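```bash
python3 go.py .6198 .0412 .1706
```

```text
t 26.35 q [-0.178  0.021  2.036  0.301  0.708 -2.293] p [0.6179 0.04   0.1724] F [ 0.3 -0.3 -2. ] op 3.13
zaxis [ 0.41   0.122 -0.904] x az deg 109.81
tool cm [0.05 0.12 0.26]
```

send_rows(motion=[0.05,0.12,0.25,0,2.4,0,0,0,0,2.4,0,0,0,0,2.4])

```text
time: 26.65
eef_pos: [0.6207, 0.0402, 0.172]
tcp_rot: [0.559, 0.799, 0.172, 0.138]
contact_force: [-0.1, 0.8, -1.6]
opening: 0.368
```

```bash
python3 tgt.py; python3 -c "
from h import *
print(ctrl.get_state()['dq'].round(4))
im,d=cams.read_camera('scene'); cv2.imwrite('pics/fin.png',cv2.resize(im[140:380,200:360,::-1],(400,600)))
print(ctrl.get_state()['eef_pos'])"
```

```text
t 26.65 q [-0.177  0.026  2.031  0.301  0.704 -2.291] p [0.6207 0.0402 0.172 ] F [-0.1  0.8 -1.6] op 3.14
target p [0.6195 0.0413 0.1697] tool z tgt [ 0.413  0.153 -0.898] tool z now [ 0.412  0.121 -0.903]
lean tgt/now (np.float64(26.11), np.float64(20.4)) (np.float64(25.46), np.float64(16.4))
rot err in tool axes rad [-0.0124  0.0301 -0.0008] shift cm [ 0.15 -0.17  0.17]
cart minz 0.125 window [0.654  0.0528 0.1993] F [0.6525 0.0535 0.1975]
[-0.0024  0.0008 -0.0011  0.0015 -0.0002  0.0013]
[0.62066841 0.04024071 0.17201484]
```

View pics/fin.png

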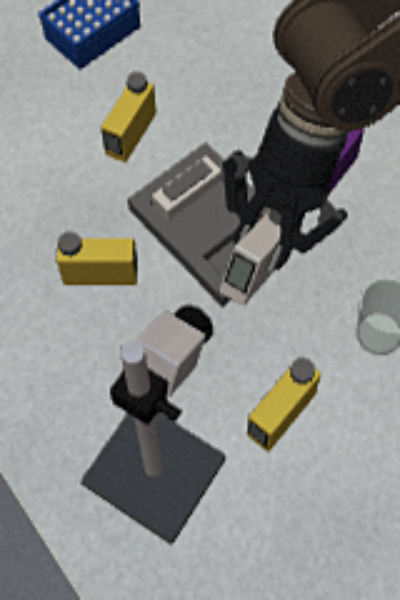

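send_rows(motion=[0.08,-0.12,0.16,0,2.4,0,0,0,0,2.4,0,0,0,0,2.4])

```text
time: 27.0
eef_pos: [0.62, 0.0407, 0.17]
tcp_rot: [0.559, 0.799, 0.172, 0.138]
contact_force: [0.4, 0.9, -1.8]
opening: 0.366
```

```bash
python3 tgt.py; python3 -c "
from h import *
print(ctrl.get_state()['dq'].round(4))"
```

```text
t 27.0 q [-0.176  0.027  2.034  0.302  0.699 -2.292] p [0.62   0.0407 0.17  ] F [ 0.4  0.9 -1.8] op 3.13
target p [0.6195 0.0413 0.1697] tool z tgt [ 0.413  0.153 -0.898] tool z now [ 0.413  0.121 -0.903]
lean tgt/now (np.float64(26.11), np.float64(20.4)) (np.float64(25.47), np.float64(16.3))
rot err in tool axes rad [-0.0122  0.0302 -0.0009] shift cm [ 0.07 -0.04  0.01]
cart minz 0.123 window [0.6533 0.0533 0.1973] F [0.6525 0.0535 0.1975]
[ 0.0014  0.0013  0.0059 -0.0004  0.0022  0.0001]
```

The window is within about 1 mm of the focus and the arm is still, so I hand the job in.

```bash
python3 -c "
from h import *
print(workorder.sign_off())"
```

```text
the job is handed in; nothing more can be done
None
```

I pressed the cap home, lifted the white cartridge straight out of its carrier, and handed the job in at about 27 s with it held still in front of the camera.

- **Cap:** I pressed it with the fingers shut, before lifting. It stopped at z = 0.088 m, the fully-home height, and did not move further at about 21 N.
- **Tilt:** the move rows cannot tilt the tool. I got the 25° lean by pushing against the arm's outer and inner reach limits, high up and clear of everything, then brought it back to the lens.
- **Position:** by arm reading and the grasp model, the middle of the window is within about 1 mm of my measured focus point. That point rests on the camera calibration, which is good to about 2 mm. I checked the held pose in both depth pictures about 2 mm before the last nudges. There the faces lay within 1 mm of the model, and tilts agreed to about 1° within their noise.
- **Squareness:** the final orientation is about 1.9° off. Most of that is 1.7° of roll about the lens axis, and about 0.7° is nose pitch.
- **Surroundings:** the last picture shows the camera, the low cartridge and the nearby look-alikes still in place. I saw no sign of contact during the carry.
- **Possible problem:** joint 3 once read 2.484 against its stated limit of 2.48 while I pushed at the inner reach limit. This could count as passing its range.

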